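# Reset a swivel jig to its angle mark and load it with wood strips

## Task

Set up the swivel jig for the next mitre cut: loosen the clamp knob, swing the head until the pointer stands at the brass index flag, and tighten the knob again fully. Load the head with every wood strip from the stock rack, one in each channel, lying flat between the channel's rails and about level with its ends (which strip goes in which channel does not matter); a strip comes out of the rack when its front end is raised over the lip and it is drawn out endwise from under the board. Leave the ink tin, the tape roll and the wooden block where they are.

Things in the scene. Friction and masses are not known exactly. Their poses are not given: they have to be found in the camera images.
- jig: the fixed base of the swivel jig: grey round plate, 350 mm across, 12 mm thick; origin on the bench at its centre, which is also the vertical swivel axis of the head. Base +x is away from the clamp knob: the knob stands 150 mm from the centre on the base's -x side, the handle and the scale lie on the -y side. The base is bolted down.
- head (a joint): swivel angle of the head relative to the base in rad, counter-clockwise from above positive, range -0.75 to 0.75; at 0 the pointer looks along the base's -y. With the clamp loose the head turns with 2 to 3 N at the handle and stays where it is left; with the clamp tight it is held by a friction brake.
- clamp_knob (a joint): turn of the clamp knob in rad, 0 = fully tight (a stop), counter-clockwise from above positive and loosening, range 0 to 1.7 (stop). The brake lets go of the head above about 0.8; loosened means above 1.0, tight means below 0.15. It takes 0.15 to 0.25 N m and stays where it is left.
- knob_grip (a point): top centre of the black bar-shaped grip of the clamp knob, 74 mm above the bench, on its vertical axis. The bar is 56 mm long along this point's x, 14 mm wide along its y and 26 mm high (down from this point); the point turns with the knob.
- handle_top (a point): top centre of the head's handle, a black upright round post 22 mm thick and 56 mm high, top 80 mm above the bench, 138 mm from the swivel axis. Its axes are the head's.
- pointer_tip (a point): tip of the steel pointer of the head, 163 mm from the swivel axis on the head's -y side, 20 mm above the bench; just outboard of the handle. Its axes are the head's.
- index_flag: brass index flag, 14 mm wide with a thin 28 mm upright, clipped to the rim of the base; it marks the wanted angle and is fixed. Origin on the swivel axis at the bench; the flag itself stands 167 to 183 mm out along this frame's -y. The head is at the mark when the head's -y (pointer) points the same way as the flag's -y.
- channel_a (a point): centre of the floor of the leftmost (head y = 84 mm) channel of the head, 24 mm above the bench; axes are the head's, the channel runs along x. Channels are 33 mm wide between rails 4 mm thick and 5 mm high, 136 mm long, 56 mm apart; a 5 mm high end stop closes the +x end 65 mm from this point, the -x end is open.
- channel_b (a point): centre of the floor of the second (head y = 28 mm) channel of the head, 24 mm above the bench; axes are the head's, the channel runs along x. Channels are 33 mm wide between rails 4 mm thick and 5 mm high, 136 mm long, 56 mm apart; a 5 mm high end stop closes the +x end 65 mm from this point, the -x end is open.
- channel_c (a point): centre of the floor of the third (head y = -28 mm) channel of the head, 24 mm above the bench; axes are the head's, the channel runs along x. Channels are 33 mm wide between rails 4 mm thick and 5 mm high, 136 mm long, 56 mm apart; a 5 mm high end stop closes the +x end 65 mm from this point, the -x end is open.
- channel_d (a point): centre of the floor of the rightmost (head y = -84 mm, nearest the handle) channel of the head, 24 mm above the bench; axes are the head's, the channel runs along x. Channels are 33 mm wide between rails 4 mm thick and 5 mm high, 136 mm long, 56 mm apart; a 5 mm high end stop closes the +x end 65 mm from this point, the -x end is open.
- rack: fixed wooden rack, 145 (x) by 228 mm (y); origin on the bench under its centre, +x to its back; floor 10 mm up. A front lip, x -72 to -66 mm, is 10 mm above the floor; a board over the back, x 20 to 72 mm, underside 25 mm above the floor, top 41 mm up. Strips lie along x in four bays (y 84, 28, -28, -84 mm), 32 mm wide, between ribs under the board and 10 mm high ribs at the lip (to x -52 mm).
- strip_1: wood strip, 25 x 120 x 18 mm (own x, y, z); origin at the centre of its underside, long axis along its own y; 40 to 85 g. May be absent.
- strip_1_mid (a point): centre of strip_1, 9 mm above its underside; axes as the strip's.
- strip_2: wood strip, 25 x 120 x 18 mm (own x, y, z); origin at the centre of its underside, long axis along its own y; 40 to 85 g. May be absent.
- strip_2_mid (a point): centre of strip_2, 9 mm above its underside; axes as the strip's.
- strip_3: wood strip, 25 x 120 x 18 mm (own x, y, z); origin at the centre of its underside, long axis along its own y; 40 to 85 g. May be absent.
- strip_3_mid (a point): centre of strip_3, 9 mm above its underside; axes as the strip's.
- strip_4: wood strip, 25 x 120 x 18 mm (own x, y, z); origin at the centre of its underside, long axis along its own y; 40 to 85 g. May be absent.
- strip_4_mid (a point): centre of strip_4, 9 mm above its underside; axes as the strip's.
- ink_tin: loose round ink tin, 71 mm across, 52 mm high; bystander, origin under its centre
- tape_roll: loose roll of tape lying flat, 97 mm across, 48 mm high; bystander, origin under its centre
- block: loose square wooden block 50 x 50 x 18 mm; bystander, origin under its centre
Things that resemble listed ones, but are neither listed nor needed, are in the scene too. Leave any green look-alike of the strip_2 alone.

How it is judged:
By the outcome, as a careful person would: the job done as asked, in the order asked, and still so for the second after the job is handed in, with the robot touching nothing.
Of strip_1, strip_2, strip_3, strip_4 only 3 to 4 are there at a start; the rules pass over those that are not, and their reading is None.
At some moment in a run one of strip_1, strip_2, strip_3, strip_4 may be knocked a few centimetres aside while the robot is not near it.
Once in a run the grip may slacken for a moment while it holds something.
It also fails if it takes over 208 s, if anything falls off the work surface, if the arm or the gripper's body presses on something with over 40 N, if the wrist force passes 120 N, or if a joint passes its speed limit or range.

## Robot

A 6-joint arm with a two-finger parallel gripper is mounted at the origin on a cart in front of the work surface, level with it; the furniture and walls round the work are solid. World frame = base frame: x ahead of the robot, y to its left, z up, the work surface at z = 0. Lengths are in m, angles in rad, forces in N, time in s.
With the tool pointing down it reaches from about 0.35 to 0.775 m from the base axis. Payload 5.5 kg.
Tool frame: the origin (TCP) lies midway between the tips of the shut fingers; the grasp point (between the pads) lies 19 mm behind it; z points along the fingers, y is the line along which they close (so a half turn about z gives the same grasp; the last joint's range is limited). The gripper opens to 85 mm and grips with 20 to 120 N. Pads are 22 mm wide; open, the fingers measure 114 mm over their backs; the gripper's body (76 mm by 85 mm) begins 54 mm behind the grasp point. The pads swing forward as they close: fully open they stand 13 mm farther back than shut.
Start: joints at [1.172, 0.313, 0.046, 1.304, 0, 1.431], TCP at [0.147, 0.556, 0.231] pointing down, gripper open.
Joint ranges: [-2.76, 2.76], [-0.86, 1.69], [-1.03, 1.26], [-2.2, 2.34], [-1.47, 1.5], [-3.14, 3.14]. Speed limits (rad/s): [2.57, 2.57, 3.14, 3.14, 3.14, 3.14].

## Interface

Orientations are given as a unit quaternion [w, x, y, z].
In Python, from workcell import env gives the robot as it stands. The module is installed in compiled form; this text tells all that it offers.
- The arm moves only by the tool carry_out, never from a script. Its argument "series" is a list of rows, each an object with "delta_rot": the turn, a rotation vector about the world's x, y, z normalised to -1 to 1, where 1 is 0.1 rad, a list of three; "travel": the shift along the world's x, y, z normalised to -1 to 1, where 1 is 0.025 m, a list of three; "fingers": the closure, from -1 (fully open) to 1 (shut). In form: [{"delta_rot": [ax, ay, az], "travel": [tx, ty, tz], "fingers": fingers}, ...]. A call has 1 to 5 rows; each row shifts and turns the commanded pose from where the row before left it; what a row does not reach is not made up. A row lasts 1/8 s, in which the tool goes at most 62.5 mm and 10.7 degrees, less where a joint would pass 70% of its speed; a pose out of reach is approached as far as the arm can. A call with a number of a shift or a turn outside -1 to 1 is refused whole. A call with a gripper value outside its range is refused whole. The fingers move at their own pace and stop on an object; "squeeze" is the grip in N (left out, the last holds). Time passes only in rows, so rows that do not move let the fingers close. It gives the time, the measured TCP pose, the force, the opening and the grip force at its end, in the units of the state.
- env.get_state(): the state, without advancing time (a new reading comes with each control period).
- env.read_camera(name): name is "scene" or "side" or "wrist"; returns a dict with "color" (480x640x3 uint8, red, green, blue), "fx", "fy", "cx", "cy" (pixels), "world_from_camera" (4x4, takes a point from camera to world coordinates); the wrist camera has in their place "hand_eye" (4x4, takes a point from camera to tool coordinates, whose origin is the TCP and whose axes are the flange's). Camera axes: x right, y up, looking along -z (the intrinsics and any distortion apply to the point x, -y, -z); pixel columns grow to the right and rows downward; lengths in m; the calibration is good to about 2 mm. A picture is of the moment at which its call begins: read the wrist's pose just before it. There is no depth.
- env.hand_in(): hands the job in; it is judged then, once.
The state is a dict: "clock": time; "joint_pos": joint angles; "qvel": joint speeds; "tau": joint torques, N m; "tcp_pos": TCP position; "orientation": TCP orientation; "wrist_force": force on the tool from outside, world axes, zero at the start; "ft_torque": the same for the moment, N m; "finger_gap": finger opening in m; "grip_force": force on a finger pad.
Only numpy, scipy, OpenCV 4.12 (cv2) and the standard library are available. Lean on these libraries where they do the work, as an engineer would, in place of code of your own. Each camera call takes 0.05 s, during which the arm holds its last target. There are 200 camera calls.

## Working session

There is one attempt and no reset: what is moved stays moved. The work goes in short steps, Python scripts to look and compute and a tool call to move; the robot and the scene stay as the last step left them, time stands still between calls to the robot, and variables do not carry over. Pictures are saved under pics/ and viewed, at most 14 in all, crops included, and the job is handed in when it is done.

Besides the shell and the picture viewer there is one more tool, called after ">>>" as name(argument=value, ...) on one line, values as JSON. carry_out: Moves the arm, as the interface text tells. Its arguments: {"type":"object","properties":{"series":{"type":"array","items":{"type":"object","properties":{"delta_rot":{"type":"array","items":{"type":"number"}},"travel":{"type":"array","items":{"type":"number"}},"fingers":{"type":"number"}}}},"squeeze":{"type":"number"}},"required":["series"]}

```bash
mkdir -p pics; cat > h.py <<'E'
import numpy as np, cv2
from workcell import env
from scipy.spatial.transform import Rotation as R
def cam(n):
    s=env.get_state(); c=env.read_camera(n)
    if n=="wrist":
        T=np.eye(4); q=s["orientation"]; T[:3,:3]=R.from_quat([q[1],q[2],q[3],q[0]]).as_matrix(); T[:3,3]=s["tcp_pos"]
        c["W"]=T@np.array(c["hand_eye"])
    else: c["W"]=np.array(c["world_from_camera"])
    return c
def save(c,f): cv2.imwrite(f,c["color"][:,:,::-1])
def ray(c,u,v,z):
    d=c["W"][:3,:3]@np.array([(u-c["cx"])/c["fx"],-(v-c["cy"])/c["fy"],-1]); o=c["W"][:3,3]
    return o+d*(z-o[2])/d[2]
def proj(c,p):
    q=np.linalg.inv(c["W"])@np.append(p,1); return c["cx"]+c["fx"]*q[0]/-q[2], c["cy"]-c["fy"]*q[1]/-q[2]
E
python3 - <<'E'
from h import *
for n in ("scene","side","wrist"):
    c=cam(n); save(c,f"pics/{n}0.png"); print(n,[k for k in c], c["fx"],c["fy"],c["cx"],c["cy"]); print(c["W"].round(3))
print(env.get_state())
E
```

```text
scene ['color', 'fx', 'fy', 'cx', 'cy', 'world_from_camera', 'W'] 565.0115844621291 565.0115844621291 328.1123545578937 239.1003424960677
[[ 0.706  0.381 -0.598 -0.167]
 [-0.708  0.354 -0.611 -0.653]
 [-0.021  0.854  0.519  0.738]
 [ 0.     0.     0.     1.   ]]
side ['color', 'fx', 'fy', 'cx', 'cy', 'world_from_camera', 'W'] 455.05109040278325 455.05109040278325 320.74080962699446 235.8304214624035
[[ 0.992  0.066 -0.108  0.441]
 [-0.124  0.662 -0.739 -0.795]
 [ 0.022  0.746  0.665  0.865]
 [ 0.     0.     0.     1.   ]]
wrist ['color', 'fx', 'fy', 'cx', 'cy', 'hand_eye', 'W'] 420.24526871198896 420.24526871198896 312.173615188985 235.86383952005724
[[ 0.256 -0.934 -0.251  0.085]
 [ 0.967  0.247  0.067  0.573]
 [-0.001 -0.26   0.966  0.373]
 [ 0.     0.     0.     1.   ]]
{'clock': 0.15, 'joint_pos': array([1.17239887e+00, 3.13857925e-01, 4.52371279e-02, 1.30357700e+00,
       4.48479693e-05, 1.43118982e+00]), 'qvel': array([ 1.87755349e-04, -1.71643938e-03,  1.53237102e-03,  7.99129323e-05,
       -1.44582346e-05,  1.10735064e-03]), 'tau': array([ 1.81018517e-03, -4.81065166e+01,  2.98814946e+01,  1.39516892e-02,
       -1.38250884e-04,  6.95160111e-06]), 'tcp_pos': array([0.14700341, 0.55550636, 0.23059546]), 'orientation': array([-2.07851049e-04,  1.29034680e-01,  9.91639834e-01, -6.69573009e-04]), 'wrist_force': array([ 0.0277641 ,  0.25877407, -0.67129782]), 'ft_torque': array([-0.03764779, -0.0466103 , -0.00481198]), 'grip_force': 0.0, 'finger_gap': 0.0856969391022463}
```

View pics/scene0.png

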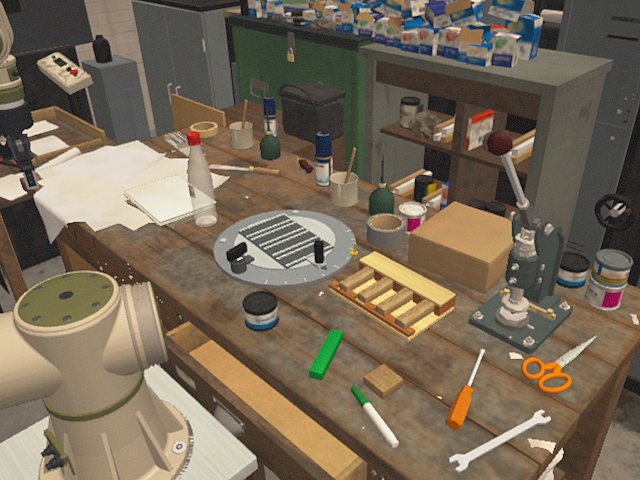

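View pics/side0.png

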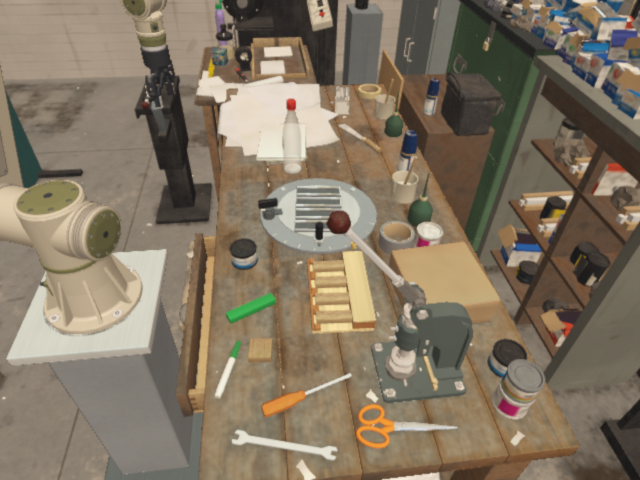

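The jig is at scene px (285,247) and the rack at (395,292). The ink tin is at (260,310), the tape roll at (385,230), the block at (383,380) and the green decoy at (326,353). I'll zoom in on the jig and rack.

```bash
python3 - <<'E'
from h import *
c=cam("scene"); a=cv2.resize(c["color"][195:345,205:465],None,fx=3,fy=3,interpolation=cv2.INTER_CUBIC)
cv2.imwrite("pics/c1.png",a[:,:,::-1])
c=cam("side"); a=cv2.resize(c["color"][165:345,245:445],None,fx=3.3,fy=3.3,interpolation=cv2.INTER_CUBIC)
cv2.imwrite("pics/c2.png",a[:,:,::-1])
s=cam("scene")
for p in [(285,247),(395,292),(260,310),(385,230),(383,380)]: print(p,ray(s,*p,0.02).round(3))
E
```

```text
(285, 247) [0.563 0.242 0.02 ]
(395, 292) [ 0.603 -0.064  0.02 ]
(260, 310) [0.368 0.097 0.02 ]
(385, 230) [0.787 0.118 0.02 ]
(383, 380) [ 0.392 -0.209  0.02 ]
```

View pics/c1.png

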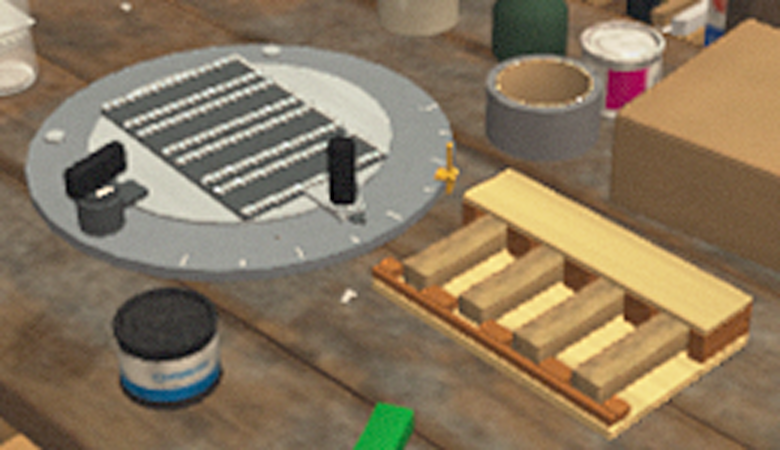

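View pics/c2.png

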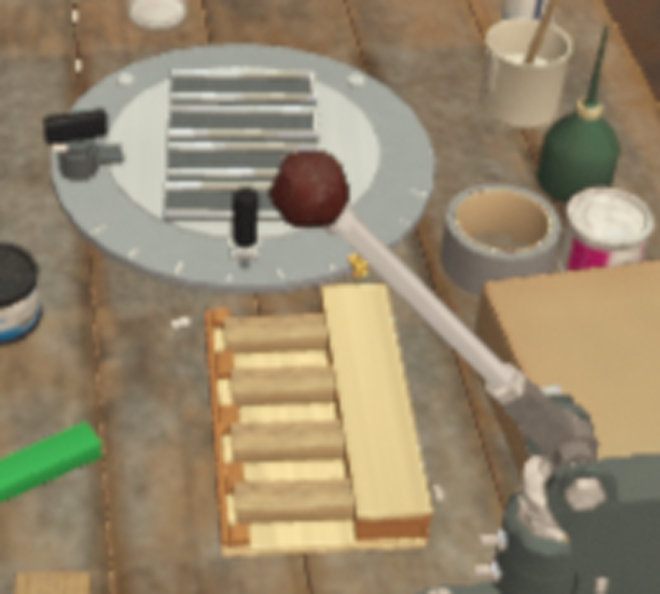

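The views show four strips in the rack, the head near 0, and the flag counter-clockwise of the pointer. The red press ball hangs near the rack. Next I'll triangulate the key points.

```bash
cat >> h.py <<'E'
def tri(*obs):
    A=np.zeros((3,3));b=np.zeros(3)
    for c,u,v in obs:
        o=c["W"][:3,3]; d=ray(c,u,v,0)-o; d/=np.linalg.norm(d); M=np.eye(3)-np.outer(d,d); A+=M;b+=M@o
    x=np.linalg.solve(A,b); return x, max(np.linalg.norm(np.cross(ray(c,u,v,0)-c["W"][:3,3],x-c["W"][:3,3]))/np.linalg.norm(ray(c,u,v,0)-c["W"][:3,3]) for c,u,v in obs)
E
python3 - <<'E'
from h import *
a=cam("scene");b=cam("side")
f=lambda x,y:(a,205+x/3,195+y/3); g=lambda x,y:(b,245+x/3.3,165+y/3.3)
P={"ball":((a,500,144),(b,339,222)),"bottle top":((a,194,134),(b,291,102)),
"knobtop":(f(95,165),g(76,122)),"handletop":(f(342,140),g(244,195)),"flag":(f(450,160),g(358,262)),
"tin":(f(167,316),g(5,275)),"tape":(f(545,78),g(502,220)),
"rackboard near corner":(f(468,197),g(324,290)),"board far":(f(750,297),g(428,512)),
"cardbox corner":(f(615,115),g(487,285)),"press joint":((a,527,203),(b,412,295)),"bluecan":((a,322,135),(b,411,132)),
"greenbottle":((a,381,158),(b,428,170))}
for k,(p,q) in P.items():
    x,e=tri(p,q); print(k,x.round(3),round(e,4))
print("bottle base",ray(a,205,222,0).round(3)); print("lipL",ray(a,205+380/3,195+265/3,.02).round(3),"lipR",ray(a,205+622/3,195+412/3,.02).round(3))
E
```

```text
ball [ 0.542 -0.284  0.43 ] 0.0008
bottle top [0.527 0.517 0.244] 0.0016
knobtop [0.438 0.26  0.062] 0.0005
handletop [0.569 0.128 0.079] 0.0012
flag [0.662 0.101 0.026] 0.0051
tin [0.373 0.097 0.039] 0.0025
tape [0.784 0.11  0.049] 0.0014
rackboard near corner [0.625 0.053 0.036] 0.0002
board far [ 0.661 -0.173  0.039] 0.0008
cardbox corner [0.742 0.008 0.074] 0.0005
press joint [ 0.676 -0.289  0.273] 0.0114
bluecan [0.903 0.457 0.153] 0.0021
greenbottle [0.887 0.224 0.159] 0.0067
bottle base [0.52  0.519 0.   ]
lipL [0.534 0.056 0.02 ] lipR [ 0.526 -0.169  0.02 ]
```

>>> carry_out(series=[{"delta_rot": [0,0,0.11],"travel": [0.71,-0.92,0.24],"fingers": -1},{"delta_rot": [0,0,0.11],"travel": [0.71,-0.92,0.24],"fingers": -1},{"delta_rot": [0,0,0.11],"travel": [0.71,-0.92,0.24],"fingers": -1},{"delta_rot": [0,0,0.11],"travel": [0.71,-0.92,0.24],"fingers": -1},{"delta_rot": [0,0,0.11],"travel": [0.71,-0.92,0.24],"fingers": -1}], squeeze=40)

```text
clock: 1.02
tcp_pos: [0.2364, 0.4401, 0.2616]
orientation: [0.0, 0.101, 0.995, 0.0]
wrist_force: [0.1, 0.6, -0.5]
finger_gap: 0.0854
grip_force: 0.0
```

>>> carry_out(series=[{"delta_rot": [0,0,0.11],"travel": [0.71,-0.92,0.24],"fingers": -1},{"delta_rot": [0,0,0.11],"travel": [0.71,-0.92,0.24],"fingers": -1},{"delta_rot": [0,0,0.11],"travel": [0.71,-0.92,0.24],"fingers": -1},{"delta_rot": [0,0,0.11],"travel": [0.71,-0.92,0.24],"fingers": -1},{"delta_rot": [0,0,0.11],"travel": [0.71,-0.92,0.24],"fingers": -1}])

```text
clock: 1.65
tcp_pos: [0.3252, 0.3251, 0.2917]
orientation: [0.0, 0.074, 0.997, 0.0]
wrist_force: [0.7, 1.0, 0.3]
finger_gap: 0.0856
grip_force: 0.0
```

>>> carry_out(series=[{"delta_rot": [0,0,0.11],"travel": [0.71,-0.92,0.24],"fingers": -1},{"delta_rot": [0,0,0.11],"travel": [0.71,-0.92,0.24],"fingers": -1},{"delta_rot": [0,0,0.11],"travel": [0.71,-0.92,0.24],"fingers": -1},{"delta_rot": [0,0,0.11],"travel": [0.71,-0.92,0.24],"fingers": -1},{"delta_rot": [0,0,0.11],"travel": [0.71,-0.92,0.24],"fingers": -1}])

```text
clock: 2.28
tcp_pos: [0.4139, 0.2101, 0.3217]
orientation: [0.0, 0.047, 0.999, 0.0]
wrist_force: [0.9, 0.1, 0.7]
finger_gap: 0.0854
grip_force: 0.0
```

>>> carry_out(series=[{"delta_rot": [0,0,0.11],"travel": [0.71,-0.92,0.24],"fingers": -1},{"delta_rot": [0,0,0.11],"travel": [0.71,-0.92,0.24],"fingers": -1},{"delta_rot": [0,0,0.11],"travel": [0.71,-0.92,0.24],"fingers": -1},{"delta_rot": [0,0,0.11],"travel": [0.71,-0.92,0.24],"fingers": -1},{"delta_rot": [0,0,0.11],"travel": [0.71,-0.92,0.24],"fingers": -1}])

```text
clock: 2.9
tcp_pos: [0.5027, 0.0951, 0.3516]
orientation: [0.0, 0.019, 1.0, 0.0]
wrist_force: [0.2, 1.3, -0.9]
finger_gap: 0.0853
grip_force: 0.0
```

>>> carry_out(series=[{"delta_rot": [0,0,0],"travel": [0,0,0],"fingers": -1},{"delta_rot": [0,0,0],"travel": [0,0,0],"fingers": -1}])

```text
clock: 3.15
tcp_pos: [0.5018, 0.0961, 0.3511]
orientation: [-0.0, 0.02, 1.0, 0.0]
wrist_force: [0.1, 0.5, 0.2]
finger_gap: 0.0854
grip_force: 0.0
```

```bash
python3 - <<'E'
from h import *
s=env.get_state();print(s["tcp_pos"],s["orientation"],s["clock"],s["joint_pos"])
c=cam("wrist"); save(c,"pics/w1.png"); np.savez("w1.npz",**c)
E
```

```text
[0.50178819 0.09608116 0.35114978] [-3.31292235e-04  1.95603965e-02  9.99808607e-01  1.74766038e-04] 3.15 [3.17275110e-02 1.83291663e-01 1.66789316e-01 1.55493777e+00
 3.83040924e-04 7.08506786e-02]
```

View pics/w1.png

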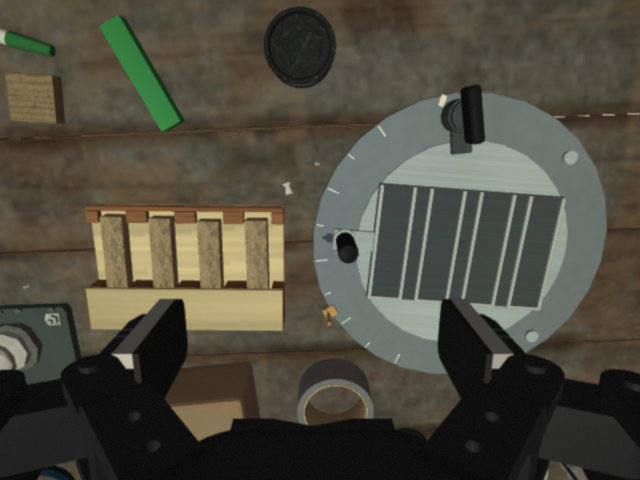

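The wrist view covers everything. The jig disc is centred near (460,233), the knob bar at (472,113) and the handle at (346,246). The flag is at (330,315) and the strips are at x≈117, 163, 210 and 258, y≈250. I'll measure by masks.

```bash
cat > m.py <<'E'
from h import *
import sys
from scipy.optimize import least_squares
def comp(mask,u,v):
    n,l,st,ce=cv2.connectedComponentsWithStats(mask.astype(np.uint8)); return l==l[v,u]
def rect(c,m,z):
    cs,_=cv2.findContours(m.astype(np.uint8),cv2.RETR_EXTERNAL,cv2.CHAIN_APPROX_NONE); k=max(cs,key=cv2.contourArea)
    P=np.array([ray(c,*p[0],z)[:2] for p in k],np.float32)*1000
    (cx,cy),(w,h),a=cv2.minAreaRect(P)
    if w<h: w,h,a=h,w,a+90
    a=(a+90)%180-90
    return np.array([cx,cy,w,h,a]).round(1)
E
python3 - <<'E'
from m import *
c=dict(np.load("w1.npz")); im=c["color"]; hsv=cv2.cvtColor(im,cv2.COLOR_RGB2HSV)
for n,(u,v) in dict(ring=(345,190),inner=(480,170),chan=(395,240),bar=(473,120),post=(347,253),flag=(330,314),strip=(117,250),rackfl=(138,250),board=(180,305),rib=(136,215),tin=(300,45)).items(): print(n,hsv[v,u],end=" ")
print()
H,S,V=[hsv[:,:,i].astype(int) for i in range(3)]
g=comp((S<45)&(V>75),345,190)
cs,_=cv2.findContours(g.astype(np.uint8),cv2.RETR_EXTERNAL,cv2.CHAIN_APPROX_NONE); k=cv2.convexHull(max(cs,key=cv2.contourArea))[:,0]
P=np.array([ray(c,*p,.012)[:2] for p in k if p[1]<350])
r=least_squares(lambda q:np.hypot(*(P-q[:2]).T)-q[2],[.57,.24,.175],loss="soft_l1",f_scale=.001); print("jig",r.x.round(4),len(P))
for u,v in [(395,240),(440,245),(491,245),(535,250)]:
    print("chan",rect(c,comp((V<80)&(S<90),u,v),.024))
print("bar",rect(c,comp((V<45),473,120),.074))
print("post",rect(c,comp((V<45),347,253),.08))
f=comp((H>8)&(H<25)&(S>150)&(V>110),330,314); ys,xs=np.nonzero(f); print("flag px",xs.mean(),ys.mean(),len(xs),ray(c,xs.mean(),ys.mean(),.02)[:2])
for u in (117,163,210,258):
    m=comp((S<130)&(V<165)&(V>60),u,250); print("strip",m.sum(),rect(c,m,.028))
E
```

```text
ring [ 81  21 124] inner [ 62  20 165] chan [77 25 70] bar [15 18 29] post [15 15 35] flag [ 20 141 137] strip [ 21  93 126] rackfl [ 23  90 203] board [30 43 12] rib [ 14 140 120] tin [30 14 36] 
jig [0.5834 0.2655 0.1768] 36
chan [575.  186.2 134.5  33.8  -6.6]
chan [708.7  99.4 875.4 400.7  87.7]
chan [708.7  99.4 875.4 400.7  87.7]
chan [593.9 345.5 135.8  52.5  -6.5]
bar [436.2 252.8  54.1  19.1   8.1]
post [562.5 129.1  31.9  19.2  16.9]
flag px 319.51120537545495 239.50241231354215 307174 [0.56961359 0.1027441 ]
strip 196026 [571.1 112.5 785.1 502.2  87.8]
strip 196026 [571.1 112.5 785.1 502.2  87.8]
strip 196026 [571.1 112.5 785.1 502.2  87.8]
strip 196026 [571.1 112.5 785.1 502.2  87.8]
```

>>> carry_out(series=[{"delta_rot": [0,0,0.26],"travel": [0.22,0.98,-0.29],"fingers": -1},{"delta_rot": [0,0,0.26],"travel": [0.22,0.98,-0.29],"fingers": -1},{"delta_rot": [0,0,0.26],"travel": [0.22,0.98,-0.29],"fingers": -1},{"delta_rot": [0,0,0.26],"travel": [0.22,0.98,-0.29],"fingers": -1}])

```text
clock: 3.7
tcp_pos: [0.5234, 0.1956, 0.3222]
orientation: [-0.0, -0.034, 0.999, 0.0]
wrist_force: [0.3, 0.0, -0.4]
finger_gap: 0.0855
grip_force: 0.0
```

>>> carry_out(series=[{"delta_rot": [0,0,0.26],"travel": [0.22,0.98,-0.29],"fingers": -1},{"delta_rot": [0,0,0.26],"travel": [0.22,0.98,-0.29],"fingers": -1},{"delta_rot": [0,0,0.26],"travel": [0.22,0.98,-0.29],"fingers": -1},{"delta_rot": [0,0,0],"travel": [0,0,0],"fingers": -1}])

```text
clock: 4.2
tcp_pos: [0.54, 0.2694, 0.2994]
orientation: [-0.001, -0.073, 0.997, -0.0]
wrist_force: [0.3, 0.4, 0.5]
finger_gap: 0.0851
grip_force: 0.0
```

```bash
python3 - <<'E'
from h import *
s=env.get_state();print(s["tcp_pos"],s["orientation"],s["clock"])
c=cam("wrist"); save(c,"pics/w2.png"); np.savez("w2.npz",**c)
E
```

```text
[0.53997754 0.26937757 0.29941782] [-8.25834269e-04 -7.31424058e-02  9.97321163e-01 -6.73344904e-05] 4.2
```

View pics/w2.png

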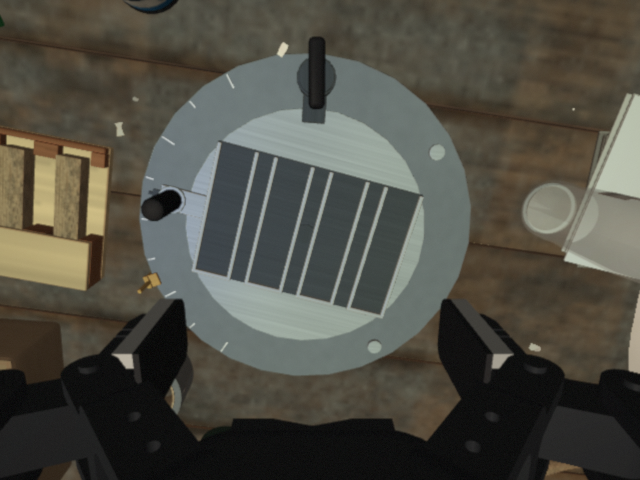

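The whole jig is visible: disc centred near (305,213), bar at (316,72), post at (160,205), flag at (148,283) and four dark channels.

```bash
cat > jig.py <<'E'
from m import *
def circ(c,k,z,r0=None):
    P=np.array([ray(c,*p,z)[:2] for p in k])
    q0=[*P.mean(0),.17]
    r=least_squares(lambda q:np.hypot(*(P-q[:2]).T)-(r0 or q[2]),q0,loss="soft_l1",f_scale=.001); return r.x
def hull(m):
    cs,_=cv2.findContours(m.astype(np.uint8),cv2.RETR_EXTERNAL,cv2.CHAIN_APPROX_NONE); return cv2.convexHull(max(cs,key=cv2.contourArea))[:,0]
E
python3 - <<'E'
from jig import *
c=dict(np.load("w2.npz")); im=c["color"]; hsv=cv2.cvtColor(im,cv2.COLOR_RGB2HSV)
H,S,V=[hsv[:,:,i].astype(int) for i in range(3)]
for n,(u,v) in dict(ring=(345,90),inner=(250,130),flag=(148,282),strip=(68,200)).items(): print(n,hsv[v,u],end=" ")
print()
g=(S<45)&(V>75)
g=comp(cv2.erode(g.astype(np.uint8),np.ones((3,3)))>0,200,120)
k=hull(g); k=[p for p in k if 5<p[0]<480]
x=circ(c,k,.012); print("jig",x.round(4),len(k))
ch=(V<85)&(S<70)
ch=cv2.erode(ch.astype(np.uint8),np.ones((3,3)))>0
for u,v in [(220,215),(268,230),(320,240),(372,250)]: print("chan",rect(c,comp(ch,u,v),.024))
b=comp((V<45)&(np.arange(480)[:,None]<109),317,70);print("bar",rect(c,b,.074))
p=comp((V<50),155,208);print("post",rect(c,p,.08))
f=(H>12)&(H<26)&(S>120)&(V>90); f[:,:125]=0; f[:260]=0;f[300:]=0;f[:,170:]=0; ys,xs=np.nonzero(f); print("flag px",xs.mean(),ys.mean(),len(xs),xs.min(),xs.max(),ys.min(),ys.max(),ray(c,xs.mean(),ys.mean(),.02)[:2])
a=cv2.resize(im[150:330,100:300],None,fx=4,fy=4,interpolation=cv2.INTER_CUBIC)[:600]
cv2.imwrite("pics/c3.png",a[:,:,::-1])
E
```

```text
ring [ 85  24 116] inner [ 90  19 161] flag [ 18 158  71] strip [ 21  90 139] 
jig [0.5847 0.2679 0.1734] 59
chan [574.7 184.4 132.4  30.1  -6.5]
chan [581.1 240.4 132.3  30.2  -6.6]
chan [587.6 296.6 132.4  29.6  -6.6]
chan [594.  352.7 132.3  29.6  -6.5]
bar [436.8 258.   54.7  14.1   8.4]
post [564.  139.4  36.6  20.  -53.6]
flag px 150.6264367816092 280.7068965517241 174 138 160 273 292 [0.66270775 0.11311558]
```

View pics/c3.png

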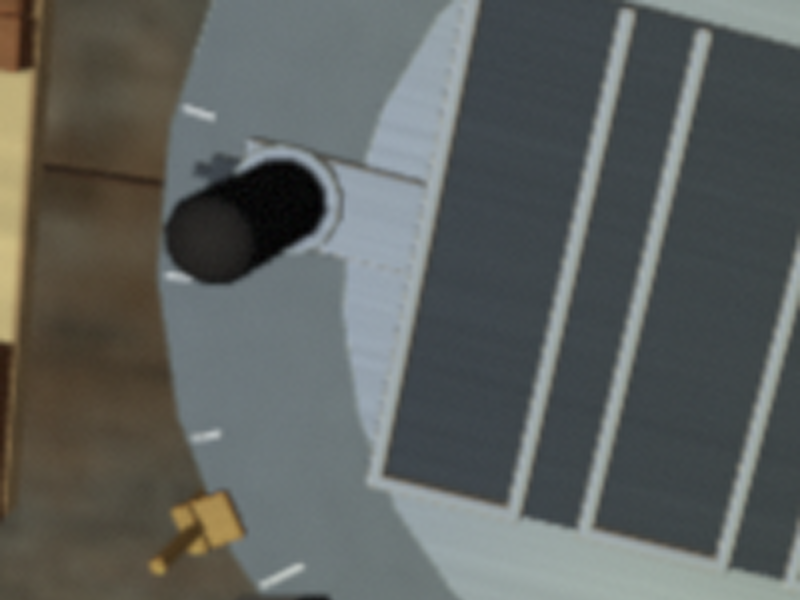

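The crop shows the flag tab at crop (222,518), its upright top at (155,567), and the pointer hidden behind the post at (215,165).

```bash
python3 - <<'E'
from jig import *
c=dict(np.load("w2.npz"));C=np.array([.5852,.268])
for n,u,v,z in [("inner edge mid",238,512,.014),("tab c",222,520,.014),("inA",230,490,.014),("inB",245,535,.014),("top",155,567,.04),("top2",155,567,.028),("top3",155,567,.034),("pointer",205,165,.02),("posttop",212,240,.08)]:
    p=ray(c,100+u/4,150+v/4,z)[:2]; d=p-C; print(n,p.round(4),"r",np.hypot(*d).round(4),"yaw",np.arctan2(d[0],-d[1]).round(4))
E
```

```text
inner edge mid [0.6608 0.1204] r 0.1659 yaw 0.4734
tab c [0.6638 0.1162] r 0.1709 yaw 0.4776
inA [0.6548 0.1179] r 0.1654 yaw 0.4342
inB [0.6672 0.1226] r 0.1669 yaw 0.5136
top [0.6678 0.1086] r 0.1795 yaw 0.478
top2 [0.6735 0.1041] r 0.1862 yaw 0.4941
top3 [0.6706 0.1063] r 0.1828 yaw 0.4862
pointer [0.5659 0.1092] r 0.16 yaw -0.1207
posttop [0.5696 0.1329] r 0.136 yaw -0.1148
```

>>> carry_out(series=[{"delta_rot": [0,0,0],"travel": [-0.824,-0.09,-0.6],"fingers": -1},{"delta_rot": [0,0,0],"travel": [-0.824,-0.09,-0.98],"fingers": -1},{"delta_rot": [0,0,0],"travel": [-0.824,-0.09,-0.98],"fingers": -1},{"delta_rot": [0,0,0],"travel": [-0.824,-0.09,-0.98],"fingers": -1},{"delta_rot": [0,0,0],"travel": [-0.824,-0.09,-0.98],"fingers": -1}])

```text
clock: 4.88
tcp_pos: [0.437, 0.2554, 0.1875]
orientation: [0.001, -0.071, 0.997, 0.0]
wrist_force: [-0.3, -0.3, -0.4]
finger_gap: 0.0856
grip_force: 0.0
```

>>> carry_out(series=[{"delta_rot": [0,0,0],"travel": [0,0,-0.98],"fingers": -1},{"delta_rot": [0,0,0],"travel": [0,0,-0.98],"fingers": -1},{"delta_rot": [0,0,0],"travel": [0,0,-0.98],"fingers": -1},{"delta_rot": [0,0,0],"travel": [0,0,-0.98],"fingers": -1},{"delta_rot": [0,0,0],"travel": [0,0,-0.98],"fingers": -1}])

```text
clock: 5.5
tcp_pos: [0.4379, 0.2556, 0.065]
orientation: [0.001, -0.071, 0.997, 0.0]
wrist_force: [-0.5, 0.2, -0.4]
finger_gap: 0.0855
grip_force: 0.0
```

>>> carry_out(series=[{"delta_rot": [0,0,0],"travel": [0,0,-0.6],"fingers": 0.5},{"delta_rot": [0,0,0],"travel": [0,0,0],"fingers": 1},{"delta_rot": [0,0,0],"travel": [0,0,0],"fingers": 1},{"delta_rot": [0,0,0],"travel": [0,0,0],"fingers": 1},{"delta_rot": [0,0,0],"travel": [0,0,0],"fingers": 1}], squeeze=50)

```text
clock: 6.12
tcp_pos: [0.4384, 0.2577, 0.0514]
orientation: [0.001, -0.072, 0.997, 0.002]
wrist_force: [-1.6, 5.1, 3.4]
finger_gap: 0.0128
grip_force: 51.6
```

>>> carry_out(series=[{"delta_rot": [0,0,0],"travel": [0,0,0],"fingers": 1},{"delta_rot": [0,0,0],"travel": [0,0,0],"fingers": 1}])

```text
clock: 6.38
tcp_pos: [0.4384, 0.2577, 0.0514]
orientation: [0.001, -0.072, 0.997, 0.002]
wrist_force: [-2.1, 6.1, 3.8]
finger_gap: 0.013
grip_force: 51.6
```

>>> carry_out(series=[{"delta_rot": [0,0,0.9],"travel": [-0.04,0.08,0],"fingers": 1},{"delta_rot": [0,0,0.9],"travel": [0,0,0],"fingers": 1},{"delta_rot": [0,0,0.9],"travel": [0,0,0],"fingers": 1},{"delta_rot": [0,0,0.9],"travel": [0,0,0],"fingers": 1},{"delta_rot": [0,0,0.9],"travel": [0,0,0],"fingers": 1}])

```text
clock: 7.0
tcp_pos: [0.4378, 0.2593, 0.0514]
orientation: [0.002, -0.294, 0.956, 0.001]
wrist_force: [-1.2, 3.7, 3.1]
finger_gap: 0.013
grip_force: 51.6
```

>>> carry_out(series=[{"delta_rot": [0,0,0.9],"travel": [0,0,0],"fingers": 1},{"delta_rot": [0,0,0.9],"travel": [0,0,0],"fingers": 1},{"delta_rot": [0,0,0.9],"travel": [0,0,0],"fingers": 1},{"delta_rot": [0,0,0.9],"travel": [0,0,0],"fingers": 1},{"delta_rot": [0,0,0.9],"travel": [0,0,0],"fingers": 1}])

```text
clock: 7.62
tcp_pos: [0.4366, 0.2604, 0.0514]
orientation: [0.001, -0.5, 0.866, 0.002]
wrist_force: [-4.7, 7.7, 5.0]
finger_gap: 0.0134
grip_force: 51.9
```

>>> carry_out(series=[{"delta_rot": [0,0,0.9],"travel": [0,0,0],"fingers": 1},{"delta_rot": [0,0,0.9],"travel": [0,0,0],"fingers": 1},{"delta_rot": [0,0,0.9],"travel": [0,0,0],"fingers": 1},{"delta_rot": [0,0,0.9],"travel": [0,0,0],"fingers": 1},{"delta_rot": [0,0,0.9],"travel": [0,0,0],"fingers": 1}])

```text
clock: 8.25
tcp_pos: [0.4351, 0.2609, 0.0514]
orientation: [0.001, -0.681, 0.732, 0.003]
wrist_force: [-7.9, 10.1, 8.5]
finger_gap: 0.0129
grip_force: 52.3
```

>>> carry_out(series=[{"delta_rot": [0,0,0],"travel": [0,0,0],"fingers": 1}])

```text
clock: 8.38
tcp_pos: [0.435, 0.261, 0.0514]
orientation: [0.001, -0.68, 0.733, 0.003]
wrist_force: [-8.3, 9.6, 8.2]
finger_gap: 0.0133
grip_force: 52.3
```

```bash
python3 - <<'E'
from h import *
s=env.get_state();print(s)
E
```

```text
{'clock': 8.375, 'joint_pos': array([ 0.3780238 ,  0.31401428, -0.42371305,  0.83298162,  0.00655634,
       -1.11862925]), 'qvel': array([ 1.16018379e-04,  5.07849760e-05, -7.45604182e-04,  1.51102077e-03,
       -1.40736861e-03,  2.03735250e-02]), 'tau': array([ -6.43617555, -39.63230252,  24.75269079,  -1.67624485,
        -3.32000971,  -0.10179059]), 'tcp_pos': array([0.43501996, 0.2609516 , 0.05136351]), 'orientation': array([ 0.00122709, -0.68040979,  0.73282451,  0.00304015]), 'wrist_force': array([-8.31012345,  9.56997306,  8.22044891]), 'ft_torque': array([1.82591193, 1.49713752, 0.11250603]), 'grip_force': 52.27105736732483, 'finger_gap': 0.013262591977175392}
```

>>> carry_out(series=[{"delta_rot": [0,0,0],"travel": [0,0,0],"fingers": -1},{"delta_rot": [0,0,0],"travel": [0,0,0],"fingers": -1},{"delta_rot": [0,0,0],"travel": [0,0,0],"fingers": -1},{"delta_rot": [0,0,0],"travel": [0,0,1],"fingers": -1},{"delta_rot": [0,0,0],"travel": [0,0,1],"fingers": -1}])

```text
clock: 9.0
tcp_pos: [0.4365, 0.2577, 0.1003]
orientation: [-0.001, -0.679, 0.734, 0.0]
wrist_force: [0.1, -0.2, -0.8]
finger_gap: 0.0857
grip_force: 0.0
```

>>> carry_out(series=[{"delta_rot": [0,0,0],"travel": [0.6,-0.6,1],"fingers": -1},{"delta_rot": [0,0,0],"travel": [0.95,-0.95,0],"fingers": -1},{"delta_rot": [0,0,-0.2],"travel": [0.95,-0.95,0],"fingers": -1},{"delta_rot": [0,0,-0.2],"travel": [0.95,-0.95,0],"fingers": -1},{"delta_rot": [0,0,0],"travel": [0.95,-0.95,0],"fingers": -1}])

```text
clock: 9.62
tcp_pos: [0.5475, 0.147, 0.125]
orientation: [-0.0, -0.664, 0.748, -0.0]
wrist_force: [0.2, 0.7, 0.3]
finger_gap: 0.0852
grip_force: 0.0
```

>>> carry_out(series=[{"delta_rot": [0,0,0],"travel": [0.95,-0.7,0],"fingers": -1},{"delta_rot": [0,0,0],"travel": [0,0,0],"fingers": -1}])

```text
clock: 9.88
tcp_pos: [0.5721, 0.1289, 0.1247]
orientation: [0.0, -0.663, 0.748, -0.0]
wrist_force: [-0.1, 0.3, -0.1]
finger_gap: 0.0855
grip_force: 0.0
```

```bash
python3 - <<'E'
from m import *
s=env.get_state();print(s["tcp_pos"],s["orientation"])
c=cam("scene"); im=c["color"]; hsv=cv2.cvtColor(im,cv2.COLOR_RGB2HSV)
c=cam("wrist"); im=c["color"]; save(c,"pics/w3.png")
E
```

```text
[0.57209744 0.1289041  0.1247492 ] [ 1.03151152e-04 -6.63193241e-01  7.48448137e-01 -3.17299079e-04]
```

View pics/w3.png

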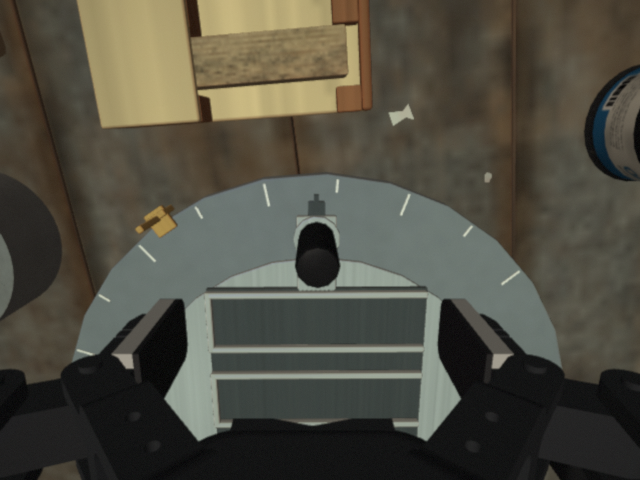

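This shows the pointer at (317,197), the handle top at (318,268) and the flag tab at (161,221).

```bash
python3 - <<'E'
from m import *
c=cam("wrist");C=np.array([.5852,.268])
for n,u,v,z in [("tab",161,221,.014),("tabin",170,219,.014),("fltop",137,230,.04),("ptr",317,196,.02),("post",318,268,.08)]:
    p=ray(c,u,v,z)[:2];d=p-C;print(n,p.round(4),np.hypot(*d).round(4),np.arctan2(d[0],-d[1]).round(4))
E
```

```text
tab [0.6632 0.1127] 0.1738 0.4654
tabin [0.6574 0.1121] 0.1718 0.4338
fltop [0.6673 0.1113] 0.1769 0.4828
ptr [0.5657 0.1076] 0.1616 -0.121
post [0.5687 0.1314] 0.1376 -0.1202
```

>>> carry_out(series=[{"delta_rot": [0,0,0],"travel": [-0.12,0.08,-0.8],"fingers": -1},{"delta_rot": [0,0,0],"travel": [0,0,-0.8],"fingers": -1},{"delta_rot": [0,0,0],"travel": [0,0,-0.8],"fingers": -1},{"delta_rot": [0,0,0],"travel": [0,0,-0.8],"fingers": -1},{"delta_rot": [0,0,0],"travel": [0,0,0],"fingers": 0.5}])

```text
clock: 10.65
tcp_pos: [0.565, 0.1333, 0.0437]
orientation: [-0.002, -0.665, 0.747, 0.001]
wrist_force: [-1.0, -0.1, 0.3]
finger_gap: 0.0699
grip_force: 0.0
```

>>> carry_out(series=[{"delta_rot": [0,0,0],"travel": [0,0,0],"fingers": 1},{"delta_rot": [0,0,0],"travel": [0,0,0],"fingers": 1},{"delta_rot": [0,0,0],"travel": [0,0,0],"fingers": 1},{"delta_rot": [0,0,0],"travel": [0,0,0],"fingers": 1},{"delta_rot": [0,0,0],"travel": [0,0,0],"fingers": 1}], squeeze=40)

```text
clock: 11.28
tcp_pos: [0.5683, 0.1328, 0.0462]
orientation: [0.001, -0.664, 0.747, -0.0]
wrist_force: [-1.2, 0.8, 5.9]
finger_gap: 0.021
grip_force: 39.1
```

```bash
python3 - <<'E'
from h import *
s=env.get_state();print(s["tcp_pos"],s["orientation"],s["finger_gap"],s["wrist_force"])
a=np.linspace(-.114,.476,13); P=.138*np.c_[np.sin(a),-np.cos(a)]
print((np.diff(P,axis=0)/.025).round(2).tolist(), .59/12/.1)
E
```

```text
[0.56829029 0.13278723 0.04624526] [ 8.82204905e-04 -6.64352152e-01  7.47419023e-01 -4.93914982e-04] 0.020956615600547096 [-1.16054753  0.80059183  5.86699563]
[[0.27, -0.02], [0.27, -0.01], [0.27, 0.0], [0.27, 0.02], [0.27, 0.03], [0.27, 0.04], [0.27, 0.06], [0.26, 0.07], [0.26, 0.08], [0.25, 0.09], [0.25, 0.11], [0.24, 0.12]] 0.49166666666666664
```

>>> carry_out(series=[{"delta_rot": [0,0,0.49],"travel": [0.27,-0.02,0],"fingers": 1},{"delta_rot": [0,0,0.49],"travel": [0.27,-0.01,0],"fingers": 1},{"delta_rot": [0,0,0.49],"travel": [0.27,0,0],"fingers": 1},{"delta_rot": [0,0,0.49],"travel": [0.27,0.02,0],"fingers": 1},{"delta_rot": [0,0,0.49],"travel": [0.27,0.03,0],"fingers": 1}])

```text
clock: 11.9
tcp_pos: [0.6016, 0.133, 0.0463]
orientation: [-0.0, 0.751, -0.66, 0.0]
wrist_force: [-1.4, 0.0, 6.8]
finger_gap: 0.0212
grip_force: 39.5
```

>>> carry_out(series=[{"delta_rot": [0,0,0.49],"travel": [0.27,0.04,0],"fingers": 1},{"delta_rot": [0,0,0.49],"travel": [0.27,0.06,0],"fingers": 1},{"delta_rot": [0,0,0.49],"travel": [0.26,0.07,0],"fingers": 1},{"delta_rot": [0,0,0.49],"travel": [0.26,0.08,0],"fingers": 1},{"delta_rot": [0,0,0.49],"travel": [0.25,0.09,0],"fingers": 1}])

```text
clock: 12.52
tcp_pos: [0.6342, 0.1413, 0.0462]
orientation: [0.0, 0.826, -0.563, 0.0]
wrist_force: [-2.4, 0.8, 7.2]
finger_gap: 0.0212
grip_force: 39.5
```

>>> carry_out(series=[{"delta_rot": [0,0,0.49],"travel": [0.25,0.11,0],"fingers": 1},{"delta_rot": [0,0,0.49],"travel": [0.24,0.12,0],"fingers": 1},{"delta_rot": [0,0,0],"travel": [0,0,0],"fingers": 1}])

```text
clock: 12.9
tcp_pos: [0.6473, 0.1473, 0.0463]
orientation: [-0.0, 0.853, -0.523, 0.001]
wrist_force: [-0.1, -0.6, 4.6]
finger_gap: 0.0214
grip_force: 39.3
```

```bash
python3 - <<'E'
from h import *
s=env.get_state();print(s["tcp_pos"],s["orientation"],s["finger_gap"],s["wrist_force"],s["joint_pos"])
p=s["tcp_pos"][:2]-[.5852,.268];print(np.hypot(*p),np.arctan2(p[0],-p[1]))
c=cam("wrist");save(c,"pics/w4.png");np.savez("w4.npz",**c)
E
```

```text
[0.6473114  0.14734544 0.04626735] [-4.77081866e-04  8.52626103e-01 -5.22520461e-01  9.32686074e-04] 0.021395451773184977 [-0.12637178 -0.58884337  4.55066381] [ 1.03185120e-01  5.83436399e-01  6.14133703e-04  9.85912735e-01
 -3.75468108e-04 -1.93879846e+00]
0.13570316837518465 0.47540711932961516
```

View pics/w4.png

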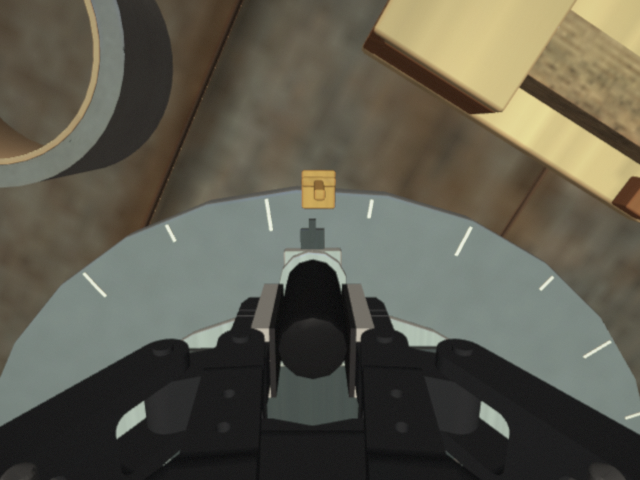

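The pointer tip is at (312,222) and the flag is centred at (318.5,189), so they are nearly aligned. I'll compute the residual.

```bash
python3 - <<'E'
from jig import *
c=dict(np.load("w4.npz"));C=np.array([.5852,.268])
im=c["color"];hsv=cv2.cvtColor(im,cv2.COLOR_RGB2HSV).astype(int)
f=comp((hsv[:,:,0]>10)&(hsv[:,:,0]<28)&(hsv[:,:,1]>120)&(hsv[:,:,2]>100),308,190)
for r in range(172,210,4): xs=np.nonzero(f[r])[0]; print(r,xs.min(),xs.max(),end="; ") if len(xs) else 0
print()
g=hsv[:,:,2]
for r in (221,225,232,240): print(r,g[r,295:332].tolist())
for n,u,v,z in [("flag in",319.5,207,.014),("flag out",319,175,.014),("up",319,190,.03),("ptr",312.5,220,.02),("ptr2",312.5,240,.02),("post",313,347,.08)]:
    p=ray(c,u,v,z)[:2];d=p-C;print(n,p.round(4),np.hypot(*d).round(4),np.arctan2(d[0],-d[1]).round(4))
E
```

```text
172 302 334; 176 302 334; 180 302 335; 184 302 334; 188 302 334; 192 302 334; 196 302 334; 200 302 334; 204 302 333; 
221 [139, 138, 139, 139, 139, 138, 138, 139, 138, 138, 138, 138, 136, 121, 85, 81, 80, 81, 80, 82, 100, 127, 136, 137, 138, 138, 137, 138, 139, 139, 139, 139, 139, 139, 139, 140, 140]
225 [139, 139, 138, 139, 140, 138, 139, 139, 139, 138, 138, 138, 137, 121, 86, 81, 81, 82, 80, 84, 100, 127, 138, 139, 139, 138, 138, 138, 138, 140, 140, 140, 141, 141, 140, 142, 142]
232 [139, 138, 139, 139, 127, 101, 85, 84, 83, 82, 85, 82, 82, 81, 81, 82, 82, 82, 82, 81, 82, 83, 82, 82, 82, 82, 83, 85, 89, 112, 138, 142, 141, 140, 141, 141, 142]
240 [140, 140, 138, 138, 128, 104, 87, 85, 82, 84, 83, 82, 83, 82, 81, 82, 83, 83, 82, 82, 81, 82, 83, 82, 83, 83, 83, 83, 86, 108, 136, 140, 140, 139, 141, 140, 140]
flag in [0.6603 0.1184] 0.1673 0.4651
flag out [0.6666 0.1065] 0.1808 0.467
up [0.6651 0.11  ] 0.177 0.468
ptr [0.6609 0.1236] 0.1631 0.483
ptr2 [0.6571 0.1312] 0.1546 0.4836
post [0.6499 0.1447] 0.1393 0.4831
```

>>> carry_out(series=[{"delta_rot": [0,0,-0.16],"travel": [-0.09,-0.045,0],"fingers": 1},{"delta_rot": [0,0,0],"travel": [0,0,0],"fingers": 1},{"delta_rot": [0,0,0],"travel": [0,0,0],"fingers": 1}])

```text
clock: 13.32
tcp_pos: [0.6448, 0.1461, 0.0463]
orientation: [-0.001, 0.848, -0.53, 0.001]
wrist_force: [-0.6, -0.7, 6.3]
finger_gap: 0.0208
grip_force: 39.3
```

```bash
cat > ang.py <<'E'
from jig import *
c=cam("wrist");C=np.array([.5852,.268]);im=c["color"];save(c,"pics/w5.png")
h=cv2.cvtColor(im,cv2.COLOR_RGB2HSV).astype(int)
ok=lambda p:np.arctan2(p[0]-C[0],-(p[1]-C[1]))
f=(h[:,:,0]>10)&(h[:,:,0]<28)&(h[:,:,1]>120)&(h[:,:,2]>100); f[:150]=0;f[215:]=0;f[:,:280]=0;f[:,360:]=0
for r in (176,190,204):
    xs=np.nonzero(f[r])[0]; print("flag",xs.min(),xs.max(),ok(ray(c,xs.mean(),r,.014)).round(4))
for r in (222,225,234,240):
    xs=290+np.nonzero(h[r,290:335,2]<110)[0]; print("ptr",xs.min(),xs.max(),ok(ray(c,xs.mean(),r,.02)).round(4))
E
python3 ang.py; python3 -c "
from h import *
s=env.get_state();print(s['tcp_pos'],s['wrist_force'])"
```

```text
flag 293 326 0.4692
flag 294 326 0.4686
flag 294 326 0.4692
ptr 309 315 0.4644
ptr 309 315 0.4645
ptr 301 323 0.4648
ptr 301 324 0.4636
[0.64482246 0.14607129 0.04627437] [-0.77049284 -0.6236648   4.48262393]
```

>>> carry_out(series=[{"delta_rot": [0,0,0.04],"travel": [0.022,0.011,0],"fingers": 1},{"delta_rot": [0,0,0],"travel": [0,0,0],"fingers": 1},{"delta_rot": [0,0,0],"travel": [0,0,0],"fingers": -1},{"delta_rot": [0,0,0],"travel": [0,0,0],"fingers": -1},{"delta_rot": [0,0,0],"travel": [0,0,0],"fingers": -1}])

```text
clock: 14.0
tcp_pos: [0.6442, 0.1465, 0.0447]
orientation: [0.0, 0.849, -0.528, -0.0]
wrist_force: [0.5, -0.1, 0.7]
finger_gap: 0.0741
grip_force: 0.0
```

>>> carry_out(series=[{"delta_rot": [0,0,0],"travel": [0,0,0.5],"fingers": -1},{"delta_rot": [0,0,0],"travel": [0,0,0.9],"fingers": -1},{"delta_rot": [0,0,0],"travel": [0,0,0.9],"fingers": -1},{"delta_rot": [0,0,0],"travel": [0,0,0.9],"fingers": -1},{"delta_rot": [0,0,0],"travel": [0,0,0],"fingers": -1}])

```text
clock: 14.62
tcp_pos: [0.6463, 0.1468, 0.1281]
orientation: [-0.002, 0.849, -0.528, 0.002]
wrist_force: [0.2, -0.3, 0.2]
finger_gap: 0.0854
grip_force: 0.0
```

```bash
python3 - <<'E'
from jig import *
s=env.get_state();print(s["tcp_pos"],s["orientation"],s["joint_pos"])
c=cam("wrist");save(c,"pics/w6.png");np.savez("w6.npz",**c)
C=np.array([.5852,.268]);ok=lambda p:np.arctan2(p[0]-C[0],-(p[1]-C[1])).round(4)
im=c["color"];h=cv2.cvtColor(im,cv2.COLOR_RGB2HSV).astype(int)
print(proj(c,[.6633,.1125,.014]),proj(c,[.6577,.122,.02]))
f=(h[:,:,0]>10)&(h[:,:,0]<28)&(h[:,:,1]>130)&(h[:,:,2]>100); f[:,:270]=0;f[:,370:]=0;f[:120]=0;f[260:]=0
ys,xs=np.nonzero(f);print(xs.min(),xs.max(),ys.min(),ys.max())
for r in range(ys.min()+2,ys.max(),6):
    x=np.nonzero(f[r])[0]
    if len(x): print("flag",r,x.min(),x.max(),ok(ray(c,x.mean(),r,.014)))
for r in range(ys.max()+3,ys.max()+26,3):
    x=285+np.nonzero(h[r,285:345,2]<108)[0]
    if len(x): print("ptr",r,x.min(),x.max(),ok(ray(c,x.mean(),r,.02)))
E
```

```text
[0.64626969 0.14676875 0.12805429] [-0.00155941  0.8492834  -0.52793101  0.00203004] [ 1.02313073e-01  5.21697480e-01  1.07321993e-01  1.15130117e+00
 -1.76722919e-05 -1.92695041e+00]
(np.float64(315.3870376635933), np.float64(170.35682164661668)) (np.float64(316.7322211826102), np.float64(189.89803834297496))
303 325 156 181
flag 158 303 325 0.4698
flag 164 303 325 0.4701
flag 170 304 325 0.4685
flag 176 304 324 0.4705
ptr 190 313 318 0.4654
ptr 193 313 318 0.4655
ptr 196 307 324 0.4655
ptr 199 308 324 0.4637
ptr 202 308 324 0.4637
ptr 205 307 324 0.4657
```

>>> carry_out(series=[{"delta_rot": [0,0,-0.59],"travel": [-0.937,0.5,0],"fingers": -1},{"delta_rot": [0,0,-0.59],"travel": [-0.937,0.5,0],"fingers": -1},{"delta_rot": [0,0,-0.59],"travel": [-0.937,0.5,0],"fingers": -1},{"delta_rot": [0,0,-0.59],"travel": [-0.937,0.5,0],"fingers": -1},{"delta_rot": [0,0,-0.59],"travel": [-0.937,0.5,0],"fingers": -1}])

```text
clock: 15.3
tcp_pos: [0.5257, 0.2092, 0.1238]
orientation: [0.001, 0.762, -0.648, -0.001]
wrist_force: [-0.3, 0.8, -0.6]
finger_gap: 0.0855
grip_force: 0.0
```

>>> carry_out(series=[{"delta_rot": [0,0,-0.59],"travel": [-0.937,0.5,0],"fingers": -1},{"delta_rot": [0,0,-0.59],"travel": [-0.937,0.5,0],"fingers": -1},{"delta_rot": [0,0,-0.59],"travel": [-0.937,0.5,0],"fingers": -1},{"delta_rot": [0,0,-0.59],"travel": [-0.937,0.5,0],"fingers": -1},{"delta_rot": [0,0,0],"travel": [0,0,0],"fingers": -1}])

```text
clock: 15.92
tcp_pos: [0.4313, 0.2592, 0.1241]
orientation: [-0.001, -0.682, 0.732, 0.001]
wrist_force: [1.1, -0.0, -0.0]
finger_gap: 0.0852
grip_force: 0.0
```

```bash
python3 - <<'E'
from jig import *
s=env.get_state();print(s["tcp_pos"],s["orientation"],s["joint_pos"])
c=cam("wrist");save(c,"pics/w7.png")
b=cam("side");im=b["color"];h=cv2.cvtColor(im,cv2.COLOR_RGB2HSV)
V=cv2.cvtColor(c["color"],cv2.COLOR_RGB2HSV)[:,:,2]
u,v=map(int,proj(c,[.436,.26,.074]));print(u,v,V[v,u]);m=(V<45);m[v+45:]=0;m[:v-45]=0;m[:,:u-90]=0;m[:,u+90:]=0;print(rect(c,comp(m,u,v),.074))
E
```

```text
[0.43132797 0.25921954 0.12405704] [-1.27925405e-03 -6.81839185e-01  7.31500790e-01  5.32879143e-04] [ 3.81445593e-01  2.38343840e-01 -3.26637967e-01  1.00858520e+00
  7.16833145e-05 -1.11910421e+00]
305 264 29
[434.2 260.   45.3  17.9  85.9]
```

>>> carry_out(series=[{"delta_rot": [0,0,0],"travel": [0.14,0,-0.75],"fingers": -1},{"delta_rot": [0,0,0],"travel": [0,0,-0.75],"fingers": -1},{"delta_rot": [0,0,0],"travel": [0,0,-0.75],"fingers": -1},{"delta_rot": [0,0,0],"travel": [0,0,-0.65],"fingers": -1},{"delta_rot": [0,0,0],"travel": [0,0,0],"fingers": 0.5}])

```text
clock: 16.65
tcp_pos: [0.4369, 0.2581, 0.0511]
orientation: [-0.001, -0.681, 0.733, 0.0]
wrist_force: [-0.3, 0.1, 0.3]
finger_gap: 0.0697
grip_force: 0.0
```

>>> carry_out(series=[{"delta_rot": [0,0,0],"travel": [0,0,0],"fingers": 1},{"delta_rot": [0,0,0],"travel": [0,0,0],"fingers": 1},{"delta_rot": [0,0,0],"travel": [0,0,0],"fingers": 1},{"delta_rot": [0,0,0],"travel": [0,0,0],"fingers": 1},{"delta_rot": [0,0,0],"travel": [0,0,0],"fingers": 1}], squeeze=60)

```text
clock: 17.27
tcp_pos: [0.4348, 0.2594, 0.0533]
orientation: [-0.001, -0.681, 0.732, 0.002]
wrist_force: [-8.6, 0.2, 14.7]
finger_gap: 0.0125
grip_force: 64.4
```

>>> carry_out(series=[{"delta_rot": [0,0,-0.9],"travel": [0,0,0],"fingers": 1},{"delta_rot": [0,0,-0.9],"travel": [0,0,0],"fingers": 1},{"delta_rot": [0,0,-0.9],"travel": [0,0,0],"fingers": 1},{"delta_rot": [0,0,-0.9],"travel": [0,0,0],"fingers": 1},{"delta_rot": [0,0,-0.9],"travel": [0,0,0],"fingers": 1}])

```text
clock: 17.9
tcp_pos: [0.4357, 0.2591, 0.0533]
orientation: [-0.001, -0.5, 0.866, 0.001]
wrist_force: [-5.0, -0.8, 5.8]
finger_gap: 0.0127
grip_force: 62.3
```

>>> carry_out(series=[{"delta_rot": [0,0,-0.9],"travel": [0,0,0],"fingers": 1},{"delta_rot": [0,0,-0.9],"travel": [0,0,0],"fingers": 1},{"delta_rot": [0,0,-0.9],"travel": [0,0,0],"fingers": 1},{"delta_rot": [0,0,-0.9],"travel": [0,0,0],"fingers": 1},{"delta_rot": [0,0,-0.9],"travel": [0,0,0],"fingers": 1}])

```text
clock: 18.52
tcp_pos: [0.4364, 0.2585, 0.0533]
orientation: [-0.0, -0.293, 0.956, -0.0]
wrist_force: [-3.6, -3.9, 6.1]
finger_gap: 0.0126
grip_force: 62.2
```

```bash
python3 - <<'E'
from h import *
s=env.get_state();print(s["tcp_pos"],s["orientation"],s["wrist_force"],s["ft_torque"],s["joint_pos"],s["tau"][5])
E
```

```text
[0.43638082 0.25851559 0.05333337] [-4.70093186e-04 -2.93492445e-01  9.55961191e-01 -4.06666639e-04] [-3.64357254 -3.92697379  6.05964818] [-0.63046125  0.65414351  0.16492706] [ 3.76872025e-01  3.13021453e-01 -4.19377471e-01  8.39398839e-01
 -7.36605202e-04 -2.18883989e-01] -0.5867266282439232
```

>>> carry_out(series=[{"delta_rot": [0,0,-0.9],"travel": [0,0,0],"fingers": 1},{"delta_rot": [0,0,-0.9],"travel": [0,0,0],"fingers": 1},{"delta_rot": [0,0,-0.9],"travel": [0,0,0],"fingers": 1},{"delta_rot": [0,0,-0.9],"travel": [0,0,0],"fingers": 1},{"delta_rot": [0,0,-0.9],"travel": [0,0,0],"fingers": 1}])

```text
clock: 19.15
tcp_pos: [0.4367, 0.2577, 0.0533]
orientation: [-0.0, -0.073, 0.997, -0.001]
wrist_force: [-2.2, -6.8, 6.0]
finger_gap: 0.0129
grip_force: 62.3
```

```bash
python3 - <<'E'
from h import *
s=env.get_state();print(s["tcp_pos"],s["orientation"],s["wrist_force"],s["ft_torque"],s["joint_pos"][5],s["tau"][5])
E
```

```text
[0.43670788 0.25769502 0.05332862] [-1.18826810e-04 -7.25255009e-02  9.97365522e-01 -1.43255588e-03] [-2.16389002 -6.79558117  6.0297288 ] [-1.16990334  0.46114393  0.19719639] 0.23108581978675782 -0.5756109394133091
```

>>> carry_out(series=[{"delta_rot": [0,0,-0.6],"travel": [0,0,0],"fingers": 1},{"delta_rot": [0,0,0],"travel": [0,0,0],"fingers": 1}])

```text
clock: 19.4
tcp_pos: [0.4367, 0.2576, 0.0533]
orientation: [-0.0, -0.043, 0.999, -0.002]
wrist_force: [-2.5, -5.5, 6.1]
finger_gap: 0.0122
grip_force: 62.3
```

```bash
python3 - <<'E'
from h import *
s=env.get_state();print(s["tcp_pos"],s["orientation"],s["wrist_force"],s["ft_torque"],s["joint_pos"][5],s["tau"][5])
E
```

```text
[0.43670442 0.25756761 0.05333523] [-9.81298566e-05 -4.34529108e-02  9.99054333e-01 -1.50814386e-03] [-2.4903476  -5.49367177  6.11579626] [-1.19297986  0.46080361 -0.13808676] 0.28917151294500104 0.008516924281138927
```

>>> carry_out(series=[{"delta_rot": [0,0,-0.6],"travel": [0,0.03,0],"fingers": 1},{"delta_rot": [0,0,-0.4],"travel": [0,0.03,0],"fingers": 1},{"delta_rot": [0,0,0],"travel": [0,0,0],"fingers": 1}], squeeze=70)

```text
clock: 19.77
tcp_pos: [0.4367, 0.2577, 0.0535]
orientation: [0.0, 0.004, 1.0, -0.003]
wrist_force: [-0.8, -12.2, 8.8]
finger_gap: 0.0124
grip_force: 93.8
```

```bash
python3 - <<'E'
from h import *
s=env.get_state();print(s["tcp_pos"],s["orientation"],s["wrist_force"],s["ft_torque"],s["joint_pos"][5],s["tau"][5])
E
```

```text
[0.43672254 0.25767132 0.05346359] [ 3.15613412e-04  4.04985441e-03  9.99985700e-01 -3.47832530e-03] [ -0.83063134 -12.21415292   8.7740161 ] [-2.50366314  0.29853124  2.29799484] 0.386727493971777 2.4147366732358932
```

>>> carry_out(series=[{"delta_rot": [0,0,0],"travel": [0,0,0],"fingers": -1},{"delta_rot": [0,0,0],"travel": [0,0,0],"fingers": -1},{"delta_rot": [0,0,0],"travel": [0,0,0],"fingers": -1},{"delta_rot": [0,0,0],"travel": [0,0,1],"fingers": -1},{"delta_rot": [0,0,0],"travel": [0,0,1],"fingers": -1}])

```text
clock: 20.4
tcp_pos: [0.4368, 0.2606, 0.1029]
orientation: [-0.0, 0.006, 1.0, -0.0]
wrist_force: [-0.1, 0.4, -0.2]
finger_gap: 0.0854
grip_force: 0.0
```

>>> carry_out(series=[{"delta_rot": [0,0,0],"travel": [0.2,0,1],"fingers": -1},{"delta_rot": [0,0,0],"travel": [0.3,-0.8,1],"fingers": -1},{"delta_rot": [0,0,0],"travel": [0.3,-0.8,1],"fingers": -1},{"delta_rot": [0,0,0],"travel": [0.3,-0.8,1],"fingers": -1},{"delta_rot": [0,0,0],"travel": [0.3,-0.8,1],"fingers": -1}])

```text
clock: 21.02
tcp_pos: [0.4723, 0.1801, 0.2284]
orientation: [0.0, 0.006, 1.0, 0.0]
wrist_force: [0.9, -0.3, -0.8]
finger_gap: 0.0853
grip_force: 0.0
```

>>> carry_out(series=[{"delta_rot": [0,0,0],"travel": [0.3,-0.8,1],"fingers": -1},{"delta_rot": [0,0,0],"travel": [0.3,-0.8,1],"fingers": -1},{"delta_rot": [0,0,0],"travel": [0.3,-0.8,1],"fingers": -1},{"delta_rot": [0,0,0],"travel": [0.2,-0.5,0.5],"fingers": -1},{"delta_rot": [0,0,0],"travel": [0,0,0],"fingers": -1}])

```text
clock: 21.65
tcp_pos: [0.5003, 0.1076, 0.3155]
orientation: [0.001, 0.007, 1.0, 0.0]
wrist_force: [-1.2, -0.2, -0.5]
finger_gap: 0.085
grip_force: 0.0
```

```bash
python3 - <<'E'
from jig import *
s=env.get_state();print(s["tcp_pos"],s["orientation"],s["clock"])
c=cam("wrist");save(c,"pics/w8.png");np.savez("w8.npz",**c)
E
```

```text
[0.50029431 0.10763729 0.31545094] [6.04926950e-04 6.52580329e-03 9.99978505e-01 1.94623679e-04] 21.65
```

View pics/w8.png

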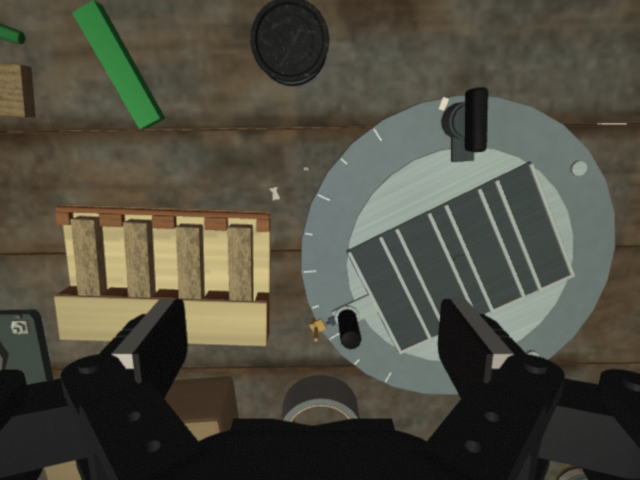

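The knob bar is back near its starting angle, the pointer stands at the flag (320,325), and the four strips sit undisturbed. I'll measure precisely.

```bash
python3 - <<'E'
from jig import *
c=dict(np.load("w8.npz"));im=c["color"];h=cv2.cvtColor(im,cv2.COLOR_RGB2HSV);H,S,V=[h[:,:,i].astype(int) for i in range(3)]
m=(V<45)&(np.arange(480)[:,None]<160);print("bar",rect(c,comp(m,476,120),.074))
ch=cv2.erode(((V<85)&(S<70)).astype(np.uint8),np.ones((3,3)))>0
for u,v in [(380,300),(425,270)]: print("chan",rect(c,comp(ch,u,v),.024))
L=ray(c,56,208,.02)[:2];Rr=ray(c,270,213,.02)[:2];print("lip",L,Rr,np.hypot(*(Rr-L)),"rack yaw",np.degrees(np.arctan2(-(Rr-L)[0],(Rr-L)[1])))
for r in (235,250,265,280):
    d=(V[r,60:275]<168).astype(int); e=np.nonzero(np.diff(d))[0]+61
    print(r,e.tolist())
for u in (86,137,189,240): print(u,V[206:232,u].tolist())
for u,v in [(55,290),(55,292),(270,301),(267,346),(58,340)]: print("board",u,v,ray(c,u,v,.041)[:2].round(4))
E
```

```text
bar [435.9 252.8  54.2  19.6   4.1]
chan [622.5 191.2 133.6  33.   25.9]
chan [696.8 115.6 810.2 351.9  89.2]
lip [ 0.52020595 -0.1633369 ] [0.52862182 0.06309104] 0.22658427905964285 rack yaw -2.1285881148066257
235 [65, 72, 104, 124, 154, 176, 204, 227, 254, 269]
250 [67, 74, 105, 125, 154, 177, 204, 228, 254, 269]
265 [68, 75, 106, 126, 155, 178, 205, 228, 254, 269]
280 [70, 76, 107, 127, 156, 178, 205, 229, 254, 269]
86 [81, 74, 103, 121, 125, 128, 140, 177, 194, 174, 117, 69, 67, 87, 117, 130, 130, 131, 130, 129, 131, 134, 139, 143, 137, 125]
137 [94, 105, 87, 78, 103, 119, 125, 128, 146, 180, 198, 198, 177, 119, 70, 68, 82, 116, 131, 132, 129, 126, 125, 128, 130, 135]
189 [89, 90, 94, 112, 93, 85, 103, 113, 120, 126, 146, 181, 198, 200, 201, 202, 199, 152, 92, 67, 71, 98, 123, 131, 134, 131]
240 [89, 89, 89, 91, 92, 104, 88, 93, 109, 118, 123, 130, 147, 181, 197, 201, 199, 176, 119, 70, 69, 86, 114, 127, 130, 130]
board 55 290 [ 0.6047 -0.1666]
board 55 292 [ 0.607 -0.167]
board 270 301 [0.6205 0.0615]
board 267 346 [0.6742 0.0561]
board 58 340 [ 0.6637 -0.1736]
```

```bash
python3 - <<'E'
from jig import *
c=dict(np.load("w8.npz"));im=c["color"];h=cv2.cvtColor(im,cv2.COLOR_RGB2HSV);H,S,V=[h[:,:,i].astype(int) for i in range(3)]
E={235:[72,104,124,154,176,204,227,254],280:[76,107,127,156,178,205,229,254]}
for i,(u,fr) in enumerate(zip((86,137,189,240),(219.5,222.5,227,227.5))):
    f=ray(c,u,fr,.028)
    l=[ray(c,E[r][2*i],r,.028)[:2] for r in E]; q=[ray(c,E[r][2*i+1],r,.010)[:2] for r in E]
    a=np.degrees([np.arctan2(*(p[1]-p[0])[::-1]) for p in (l,q)])
    print("strip",i,"front x",f[0].round(4),"L",l[0].round(4),"R",q[0].round(4),"mid y",((l[0]+q[0])/2).round(4),((l[1]+q[1])/2).round(4),a.round(1))
# head: channel d contour long sides
ch=cv2.erode(((V<85)&(S<70)).astype(np.uint8),np.ones((3,3)))>0
m=comp(ch,380,300);cs,_=cv2.findContours(m.astype(np.uint8),0,cv2.CHAIN_APPROX_NONE);k=max(cs,key=cv2.contourArea)[:,0]
P=np.array([ray(c,*p,.024)[:2] for p in k])-[.6225,.1912]
for yaw in (.452,.466):
  R2=np.array([[np.cos(yaw),np.sin(yaw)],[-np.sin(yaw),np.cos(yaw)]]);Q=P@R2.T
  for lo in (-1,1):
    s=Q[(np.abs(Q[:,0])<.055)&(np.sign(Q[:,1])==lo)&(np.abs(Q[:,1])>.012)]; print(yaw,lo,len(s),np.polyfit(s[:,0],s[:,1],1),s[:,1].std())
f=(H>10)&(H<28)&(S>120)&(V>90);f[:310]=0;f[342:]=0;f[:,:300]=0;f[:,330:]=0;ys,xs=np.nonzero(f);print("flag",xs.mean(),ys.mean(),ray(c,xs.mean(),ys.mean(),.018))
a=cv2.resize(im[270:370,290:420],None,fx=6,fy=6,interpolation=cv2.INTER_CUBIC);cv2.imwrite("pics/c4.png",a[:,:,::-1])
E
```

```text
strip 0 front x 0.5313 L [ 0.5479 -0.1465] R [ 0.5531 -0.1219] mid y [ 0.5505 -0.1342] [ 0.6023 -0.1382] [-4.4 -4.5]
strip 1 front x 0.5352 L [ 0.5486 -0.0915] R [ 0.5538 -0.0668] mid y [ 0.5512 -0.0791] [ 0.603  -0.0826] [-3.8 -3.9]
strip 2 front x 0.5408 L [ 0.5494 -0.0365] R [ 0.5545 -0.0117] mid y [ 0.5519 -0.0241] [ 0.6038 -0.027 ] [-3.1 -3.4]
strip 3 front x 0.5421 L [0.5501 0.0175] R [0.5553 0.0434] mid y [0.5527 0.0305] [0.6045 0.0286] [-1.3 -2.8]
0.452 -1 80 [ 0.01054888 -0.01263057] 0.0004348671697515761
0.452 1 83 [0.01089273 0.01537203] 0.0004842480957870337
0.466 -1 81 [-0.00307543 -0.01262275] 0.00030383786426144165
0.466 1 82 [-0.0034312   0.01536498] 0.0003511283368785667
flag 317.1870503597122 326.6978417266187 [0.66336466 0.1119531  0.018     ]
```

View pics/c4.png

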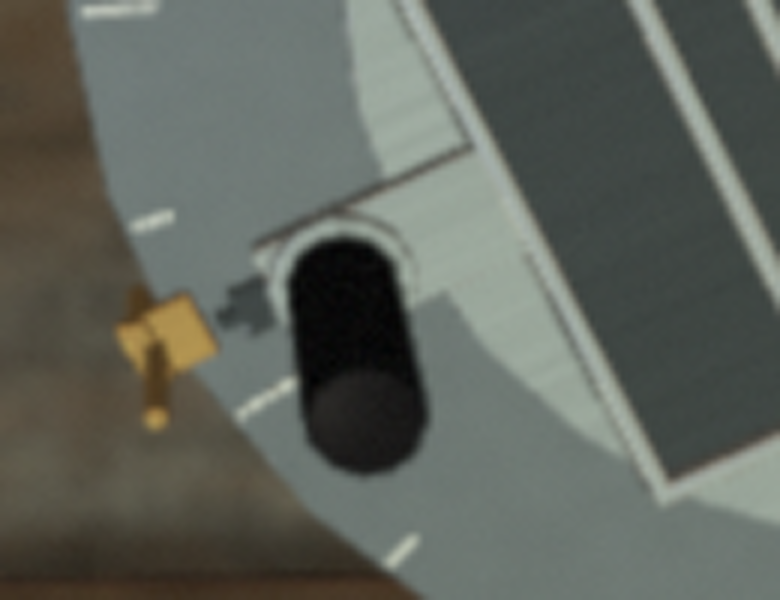

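Head yaw is 0.463 with the pointer at the flag, and the bar is at the tight stop. Now the first strip (y≈0.03), starting with a hover.

>>> carry_out(series=[{"delta_rot": [0,0,-0.085],"travel": [0.937,-0.79,-0.9],"fingers": -0.05},{"delta_rot": [0,0,-0.085],"travel": [0.937,-0.79,-0.9],"fingers": -0.05},{"delta_rot": [0,0,-0.085],"travel": [0.937,-0.79,-0.9],"fingers": -0.05},{"delta_rot": [0,0,-0.085],"travel": [0.937,-0.79,-0.9],"fingers": -0.05},{"delta_rot": [0,0,0],"travel": [0,0,-1],"fingers": -0.05}])

```text
clock: 22.32
tcp_pos: [0.5939, 0.0286, 0.1974]
orientation: [-0.001, 0.023, 1.0, 0.0]
wrist_force: [-0.7, 0.8, 0.3]
finger_gap: 0.0449
grip_force: 0.0
```

>>> carry_out(series=[{"delta_rot": [0,0,0],"travel": [0,0,-1],"fingers": -0.05},{"delta_rot": [0,0,0],"travel": [0,0,-1],"fingers": -0.05},{"delta_rot": [0,0,0],"travel": [0,0,-1],"fingers": -0.05},{"delta_rot": [0,0,0],"travel": [0,0,-1],"fingers": -0.05},{"delta_rot": [0,0,0],"travel": [0,0,0],"fingers": -0.05}])

```text
clock: 22.95
tcp_pos: [0.5903, 0.0302, 0.0968]
orientation: [-0.003, 0.022, 1.0, 0.0]
wrist_force: [-0.4, -0.3, -0.4]
finger_gap: 0.045
grip_force: 0.0
```

```bash
python3 - <<'E'
from jig import *
s=env.get_state();print(s["tcp_pos"],s["orientation"],s["finger_gap"])
c=cam("wrist");save(c,"pics/w9.png");np.savez("w9.npz",**c)
E
```

```text
[0.59030334 0.03024584 0.09680946] [-3.43107424e-03  2.23352578e-02  9.99744571e-01  3.96847749e-04] 0.045014869095686284
```

View pics/w9.png

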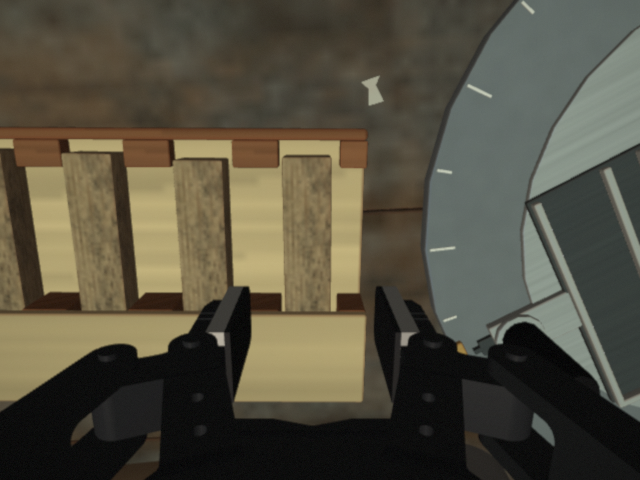

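The target strip spans columns 283–331 with its front at row 156. I'll compute its axis, and the other strips' too.

```bash
python3 - <<'E'
from jig import *
c=dict(np.load("w9.npz"));h=cv2.cvtColor(c["color"],cv2.COLOR_RGB2HSV);V=h[:,:,2].astype(int)
for r in (185,285): print(r,(np.nonzero(np.diff((V[r,:365]<165).astype(int)))[0]+1).tolist())
for n,pts in dict(s3=[(283,185),(331,185),(284,285),(331,285),(306,157)],s2=[(175,170),(224,170),(203,160)],s1=[(63,165),(120,165),(94,154)]).items():
    print(n,[ray(c,u,v,.028)[:2].round(4).tolist() for u,v in pts])
print("lip",[ray(c,u,v,.02)[:2].round(4).tolist() for u,v in [(366,130),(20,130),(366,140)]],"board",[ray(c,u,v,.041)[:2].round(4).tolist() for u,v in [(364,311),(20,316)]])
E
```

```text
185 [165, 173, 231, 281, 332, 361]
285 [44, 78, 138, 181, 249, 284, 331, 358]
s3 [[0.5554, 0.0176], [0.5564, 0.0417], [0.6091, 0.0147], [0.6102, 0.04], [0.542, 0.0298]]
s2 [[0.5454, -0.0359], [0.5465, -0.0114], [0.5412, -0.0214]]
s1 [[0.5405, -0.0913], [0.5417, -0.0629], [0.5358, -0.0749]]
lip [[0.5304, 0.0607], [0.5226, -0.1143], [0.5354, 0.0607]] board [[0.6201, 0.056], [0.6149, -0.1206]]
```

>>> carry_out(series=[{"delta_rot": [0,0,0],"travel": [0.15,-0.09,-0.8],"fingers": -0.05},{"delta_rot": [0,0,0],"travel": [0,0,-0.8],"fingers": -0.05},{"delta_rot": [0,0,0],"travel": [0,0,-0.8],"fingers": -0.05},{"delta_rot": [0,0,0],"travel": [0,0,-0.8],"fingers": -0.05},{"delta_rot": [0,0,0],"travel": [0,0,0],"fingers": -0.05}])

```text
clock: 23.62
tcp_pos: [0.5963, 0.0272, 0.0196]
orientation: [-0.001, 0.023, 1.0, 0.0]
wrist_force: [-0.6, 0.5, 0.2]
finger_gap: 0.0445
grip_force: 0.0
```

>>> carry_out(series=[{"delta_rot": [0,0,0],"travel": [0,0,0],"fingers": 0.5},{"delta_rot": [0,0,0],"travel": [0,0,0],"fingers": 1},{"delta_rot": [0,0,0],"travel": [0,0,0],"fingers": 1},{"delta_rot": [0,0,0],"travel": [0,0,0],"fingers": 1}], squeeze=60)

```text
clock: 24.12
tcp_pos: [0.5983, 0.0268, 0.0218]
orientation: [0.001, 0.023, 1.0, 0.0]
wrist_force: [-0.6, -0.2, 6.6]
finger_gap: 0.023
grip_force: 59.6
```

>>> carry_out(series=[{"delta_rot": [0,0,0],"travel": [0,0,0],"fingers": 0.1},{"delta_rot": [0,0,0],"travel": [0,0,-0.2],"fingers": 0.1},{"delta_rot": [0,0,0],"travel": [0,0,0],"fingers": 1},{"delta_rot": [0,0,0],"travel": [0,0,0],"fingers": 1},{"delta_rot": [0,0,0],"travel": [0,0,0],"fingers": 1}])

```text
clock: 24.75
tcp_pos: [0.5969, 0.0268, 0.0148]
orientation: [-0.0, 0.023, 1.0, 0.0]
wrist_force: [1.1, -0.3, 0.3]
finger_gap: 0.0234
grip_force: 60.5
```

>>> carry_out(series=[{"delta_rot": [0,0.55,0],"travel": [0,0,0.15],"fingers": 1},{"delta_rot": [0,0.55,0],"travel": [0,0,0.15],"fingers": 1},{"delta_rot": [0,0,0],"travel": [0,0,0],"fingers": 1}])

```text
clock: 25.12
tcp_pos: [0.5981, 0.0267, 0.0223]
orientation: [-0.055, 0.023, 0.998, -0.001]
wrist_force: [0.1, -0.7, 0.5]
finger_gap: 0.0234
grip_force: 60.6
```

```bash
python3 - <<'E'
from jig import *
s=env.get_state();print(s["tcp_pos"],s["orientation"],s["finger_gap"],s["wrist_force"],s["ft_torque"])
c=cam("scene");a=cv2.resize(c["color"][235:345,320:470],None,fx=5,fy=5,interpolation=cv2.INTER_CUBIC);cv2.imwrite("pics/s1.png",a[:,:,::-1])
E
```

```text
[0.59814329 0.02667761 0.0223051 ] [-0.05457114  0.02288225  0.99824691 -0.00122778] 0.023431315050051103 [ 0.07621319 -0.66095697  0.53047524] [-0.00245898 -0.11892807 -0.04188037]
```

View pics/s1.png

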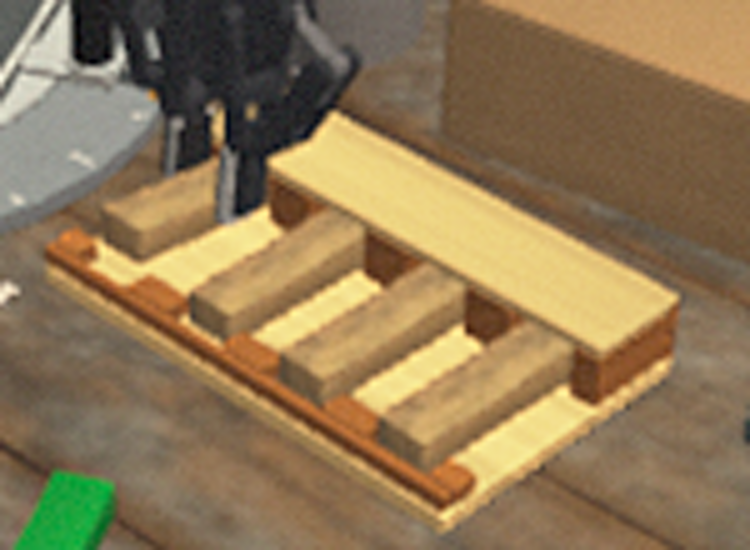

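>>> carry_out(series=[{"delta_rot": [0,0,0],"travel": [-0.8,0.04,0.1],"fingers": 1},{"delta_rot": [0,0,0],"travel": [-0.8,0.04,0.1],"fingers": 1},{"delta_rot": [0,0,0],"travel": [-0.8,0.04,0.12],"fingers": 1},{"delta_rot": [0,0,0],"travel": [0,0,0.5],"fingers": 1},{"delta_rot": [0,-0.3,0],"travel": [0,0,0.9],"fingers": 1}])

```text
clock: 25.8
tcp_pos: [0.5375, 0.0297, 0.0659]
orientation: [-0.04, 0.023, 0.999, -0.001]
wrist_force: [0.5, 0.1, -0.7]
finger_gap: 0.0234
grip_force: 60.6
```

>>> carry_out(series=[{"delta_rot": [0,-0.4,0],"travel": [0,0,1],"fingers": 1},{"delta_rot": [0,-0.4,0],"travel": [0,0,1],"fingers": 1},{"delta_rot": [0,0,0],"travel": [0,0,1],"fingers": 1},{"delta_rot": [0,0,0],"travel": [0,0,0],"fingers": 1}])

```text
clock: 26.3
tcp_pos: [0.5396, 0.0295, 0.1435]
orientation: [0.003, 0.023, 1.0, -0.0]
wrist_force: [-0.4, 0.0, -0.4]
finger_gap: 0.0235
grip_force: 60.6
```

```bash
cat > held.py <<'E'
from jig import *
# strip held: front edge & position in wrist image -> save and print column brightness
s=env.get_state();print(s["tcp_pos"].round(4),s["orientation"].round(4),s["finger_gap"],s["grip_force"],s["clock"])
c=cam("wrist");h=cv2.cvtColor(c["color"],cv2.COLOR_RGB2HSV).astype(int)
m=(h[:,:,0]>14)&(h[:,:,0]<28)&(h[:,:,1]>55)&(h[:,:,1]<130)&(h[:,:,2]>85)&(h[:,:,2]<190)
for r in range(150,300,12):
    x=np.nonzero(m[r,230:400])[0]; print(r,len(x),(230+x.min(),230+x.max()) if len(x) else "")
E
python3 held.py
```

```text
[0.5396 0.0295 0.1435] [ 3.300e-03  2.290e-02  9.997e-01 -2.000e-04] 0.02350681494051943 60.63689947128296 26.3
150 43 (np.int64(230), np.int64(360))
162 92 (np.int64(244), np.int64(373))
174 116 (np.int64(230), np.int64(399))
186 103 (np.int64(230), np.int64(351))
198 88 (np.int64(230), np.int64(390))
210 93 (np.int64(273), np.int64(399))
222 99 (np.int64(253), np.int64(399))
234 130 (np.int64(230), np.int64(399))
246 142 (np.int64(230), np.int64(399))
258 118 (np.int64(230), np.int64(398))
270 105 (np.int64(230), np.int64(387))
282 140 (np.int64(230), np.int64(399))
294 127 (np.int64(230), np.int64(399))
```

>>> carry_out(series=[{"delta_rot": [0,0.07,0.39],"travel": [0.01,0.96,0],"fingers": 1},{"delta_rot": [0,0,0.39],"travel": [0.01,0.96,0],"fingers": 1},{"delta_rot": [0,0,0.39],"travel": [0.01,0.96,0],"fingers": 1},{"delta_rot": [0,0,0.39],"travel": [0.01,0.96,0],"fingers": 1},{"delta_rot": [0,0,0.39],"travel": [0.01,0.96,0],"fingers": 1}])

```text
clock: 26.98
tcp_pos: [0.538, 0.1505, 0.139]
orientation: [-0.004, -0.075, 0.997, -0.0]
wrist_force: [-0.3, -0.2, -0.5]
finger_gap: 0.0236
grip_force: 60.6
```

>>> carry_out(series=[{"delta_rot": [0,0,0.39],"travel": [0.01,0.96,0],"fingers": 1},{"delta_rot": [0,0,0.39],"travel": [0.01,0.96,0],"fingers": 1},{"delta_rot": [0,0,0.39],"travel": [0.01,0.96,0],"fingers": 1},{"delta_rot": [0,0,0.39],"travel": [0.01,0.96,0],"fingers": 1},{"delta_rot": [0,0,0.39],"travel": [0.01,0.96,0],"fingers": 1}])

```text
clock: 27.6
tcp_pos: [0.5392, 0.2704, 0.1389]
orientation: [-0.004, -0.172, 0.985, -0.001]
wrist_force: [0.5, 0.1, 0.2]
finger_gap: 0.0232
grip_force: 60.6
```

>>> carry_out(series=[{"delta_rot": [0,0,0.39],"travel": [0.02,0.96,0],"fingers": 1},{"delta_rot": [0,0,0.39],"travel": [0.02,0.96,0],"fingers": 1},{"delta_rot": [0,0,0.39],"travel": [0.02,0.94,0],"fingers": 1},{"delta_rot": [0,0,0],"travel": [0,0,0],"fingers": 1}])

```text
clock: 28.1
tcp_pos: [0.5409, 0.3433, 0.14]
orientation: [-0.003, -0.23, 0.973, -0.001]
wrist_force: [0.4, -0.6, -0.7]
finger_gap: 0.0239
grip_force: 60.6
```

```bash
cat > rel.py <<'E'
from jig import *
import sys
s=env.get_state();q=s["orientation"];yaw=2*np.arctan2(q[2],q[1])-np.pi/2-np.pi/2
C=np.array([.5855,.268]);a=.463;M=np.array([[np.cos(a),np.sin(a)],[-np.sin(a),np.cos(a)]])
print("tcp",s["tcp_pos"].round(4),"head xy mm",(1000*M@(s["tcp_pos"][:2]-C)).round(1),"yaw",((yaw+np.pi/2)%np.pi-np.pi/2).round(4),"gap",round(s["finger_gap"],4),"F",s["wrist_force"].round(1),s["clock"], "tiltq",q[[0,3]].round(4))
for A in sys.argv[1:]:
    t=C+M.T@np.array(eval(A)); print("to",t.round(4),"delta/25mm",((t-s["tcp_pos"][:2])/.025).round(2))
E
python3 rel.py "(-.005,.084)"
```

```text
tcp [0.5409 0.3433 0.14  ] head xy mm [-6.3 87.2] yaw 0.4642 gap 0.0239 F [ 0.4 -0.6 -0.7] 28.1 tiltq [-0.0035 -0.0008]
to [0.5435 0.3409] delta/25mm [ 0.1  -0.09]
```

>>> carry_out(series=[{"delta_rot": [0,0,0],"travel": [0.1,-0.09,-0.9],"fingers": 1},{"delta_rot": [0,0,0],"travel": [0,0,-0.9],"fingers": 1},{"delta_rot": [0,0,0],"travel": [0,0,-0.9],"fingers": 1},{"delta_rot": [0,0,0],"travel": [0,0,-0.9],"fingers": 1},{"delta_rot": [0,0,0],"travel": [0,0,0],"fingers": 1}])

```text
clock: 28.72
tcp_pos: [0.542, 0.3378, 0.0484]
orientation: [-0.006, -0.228, 0.974, -0.001]
wrist_force: [0.8, 0.1, 0.5]
finger_gap: 0.0233
grip_force: 60.6
```

```bash
python3 rel.py "(-.005,.084)"
```

```text
tcp [0.542  0.3378 0.0484] head xy mm [-7.8 81.9] yaw 0.4606 gap 0.0233 F [0.8 0.1 0.5] 28.725 tiltq [-0.0057 -0.0014]
to [0.5435 0.3409] delta/25mm [0.06 0.13]
```

>>> carry_out(series=[{"delta_rot": [0,-0.1,0],"travel": [0.06,0.12,-0.2],"fingers": 1},{"delta_rot": [0,0,0],"travel": [0,0,-0.2],"fingers": 1},{"delta_rot": [0,0,0],"travel": [0,0,0],"fingers": 1}])

```text
clock: 29.1
tcp_pos: [0.5451, 0.3421, 0.0407]
orientation: [0.002, -0.229, 0.974, -0.002]
wrist_force: [0.9, 0.1, -1.4]
finger_gap: 0.0237
grip_force: 60.6
```

```bash
python3 rel.py "(-.005,.084)"
```

```text
tcp [0.5451 0.3421 0.0407] head xy mm [-3.1 84.4] yaw 0.4613 gap 0.0237 F [ 0.9  0.1 -1.4] 29.1 tiltq [ 0.0016 -0.002 ]
to [0.5435 0.3409] delta/25mm [-0.06 -0.05]
```

>>> carry_out(series=[{"delta_rot": [0,0,0],"travel": [-0.04,-0.03,-0.2],"fingers": 1},{"delta_rot": [0,0,0],"travel": [0,0,-0.2],"fingers": 1},{"delta_rot": [0,0,0],"travel": [0,0,0],"fingers": 1}])

```text
clock: 29.48
tcp_pos: [0.5436, 0.341, 0.0299]
orientation: [0.001, -0.229, 0.974, -0.002]
wrist_force: [-0.8, 0.0, -0.4]
finger_gap: 0.0236
grip_force: 60.6
```

```bash
python3 rel.py "(-.005,.084)"
```

```text
tcp [0.5436 0.341  0.0299] head xy mm [-4.9 84. ] yaw 0.4612 gap 0.0236 F [-0.8  0.  -0.4] 29.475 tiltq [ 0.0009 -0.0021]
to [0.5435 0.3409] delta/25mm [-0. -0.]
```

>>> carry_out(series=[{"delta_rot": [0,0,0],"travel": [0,0,0],"fingers": 0.05},{"delta_rot": [0,0,0],"travel": [0,0,0],"fingers": 0.05},{"delta_rot": [0,0,0],"travel": [0,0,0.6],"fingers": 0.05},{"delta_rot": [0,0,0],"travel": [0,0,1],"fingers": -0.05},{"delta_rot": [0,0,0],"travel": [0,0,1],"fingers": -0.05}])

```text
clock: 30.1
tcp_pos: [0.5443, 0.3414, 0.0974]
orientation: [0.002, -0.229, 0.974, -0.002]
wrist_force: [-0.1, 0.2, 0.6]
finger_gap: 0.0446
grip_force: 0.0
```

>>> carry_out(series=[{"delta_rot": [0,0,0],"travel": [0,0,1],"fingers": -0.05},{"delta_rot": [0,0,-0.34],"travel": [0.13,-0.98,0.3],"fingers": -0.05},{"delta_rot": [0,0,-0.34],"travel": [0.13,-0.98,0],"fingers": -0.05},{"delta_rot": [0,0,-0.34],"travel": [0.13,-0.98,0],"fingers": -0.05},{"delta_rot": [0,0,-0.34],"travel": [0.13,-0.98,0],"fingers": -0.05}])

```text
clock: 30.72
tcp_pos: [0.557, 0.2412, 0.1282]
orientation: [0.001, -0.161, 0.987, -0.002]
wrist_force: [0.5, -0.8, -0.3]
finger_gap: 0.0448
grip_force: 0.0
```

>>> carry_out(series=[{"delta_rot": [0,0,-0.34],"travel": [0.13,-0.98,0],"fingers": -0.05},{"delta_rot": [0,0,-0.34],"travel": [0.13,-0.98,0],"fingers": -0.05},{"delta_rot": [0,0,-0.34],"travel": [0.13,-0.98,0],"fingers": -0.05},{"delta_rot": [0,0,-0.34],"travel": [0.13,-0.98,0],"fingers": -0.05},{"delta_rot": [0,0,-0.34],"travel": [0.13,-0.98,0],"fingers": -0.05}])

```text
clock: 31.35
tcp_pos: [0.5729, 0.1187, 0.1281]
orientation: [0.001, -0.076, 0.997, -0.002]
wrist_force: [0.8, 1.1, 1.0]
finger_gap: 0.0446
grip_force: 0.0
```

>>> carry_out(series=[{"delta_rot": [0,0,-0.34],"travel": [0.13,-0.98,0],"fingers": -0.05},{"delta_rot": [0,0,-0.34],"travel": [0.13,-0.98,0],"fingers": -0.05},{"delta_rot": [0,0,-0.34],"travel": [0.13,-0.98,-0.2],"fingers": -0.05},{"delta_rot": [0,0,-0.34],"travel": [0.13,-0.98,-0.6],"fingers": -0.05},{"delta_rot": [0,0,-0.34],"travel": [0.13,-0.98,-0.6],"fingers": -0.05}])

```text
clock: 31.98
tcp_pos: [0.5891, -0.0037, 0.093]
orientation: [0.001, 0.009, 1.0, -0.002]
wrist_force: [0.3, 1.1, -0.0]
finger_gap: 0.0445
grip_force: 0.0
```

>>> carry_out(series=[{"delta_rot": [0,0,-0.34],"travel": [0.13,-0.98,-0.4],"fingers": -0.05},{"delta_rot": [0,0,0],"travel": [0,0,0],"fingers": -0.05}])

```text
clock: 32.22
tcp_pos: [0.5917, -0.0286, 0.0822]
orientation: [-0.0, 0.026, 1.0, -0.002]
wrist_force: [0.0, 0.2, 0.4]
finger_gap: 0.045
grip_force: 0.0
```

```bash
cat > det.py <<'E'
from jig import *
import sys
s=env.get_state();q=s["orientation"];yaw=(2*np.arctan2(q[2],q[1])-np.pi+np.pi/2)%np.pi-np.pi/2
print("tcp",s["tcp_pos"].round(4),"yaw",yaw.round(4),"gap",round(s["finger_gap"],4),s["clock"],"w",q[0].round(4))
c=cam("wrist");save(c,"pics/det%d.png"%(s["clock"]*10));V=cv2.cvtColor(c["color"],cv2.COLOR_RGB2HSV)[:,:,2].astype(int)
for r in (185,205,225,245,265): print(r,(np.nonzero(np.diff((cv2.blur(V[r:r+3].astype(np.uint8),(5,3))[1]<165).astype(int)))[0]+1).tolist())
cam_y=c["W"][:3,3]
def edge(u,r,z): return ray(c,u,r,z)[:2].round(4)
if len(sys.argv)>1:
    y=float(sys.argv[1])
    best=[]
    for r in (200,225,250):
        e=(np.nonzero(np.diff((cv2.blur(V[r-1:r+2].astype(np.uint8),(5,3))[1]<165).astype(int)))[0]+1)
        u0,_=proj(c,[ray(c,320,r,.028)[0],y,.028]); L=max([x for x in e if x<u0],default=None);Rr=min([x for x in e if x>u0],default=None)
        a=edge(L,r,.028);b=edge(Rr,r,.028);print("row",r,L,Rr,a,b,"mid",((a+b)/2).round(4),"w",np.hypot(*(b-a)).round(4))
    u=int(round((L+Rr)/2)); col=V[130:190,u-8:u+9].mean(1); d=np.diff(col); print("col",u,(col.round(0)).astype(int).tolist())
    print("front x for rows",[(r,ray(c,u,r,.028)[0].round(4)) for r in (150,156,162,168)])
E
python3 det.py -.027; python3 rel.py
```

```text
tcp [ 0.5917 -0.0286  0.0822] yaw -0.053 gap 0.045 32.225 w -0.0001
185 [272, 285, 344, 477]
205 [46, 57, 128, 172, 234, 287, 343, 475]
225 [49, 60, 130, 174, 234, 288, 342, 474]
245 [54, 62, 132, 175, 236, 287, 342, 473, 567, 575]
265 [57, 66, 135, 176, 236, 288, 341, 471]
row 200 287 343 [ 0.5623 -0.0388] [ 0.5637 -0.0123] mid [ 0.563  -0.0256] w 0.0265
row 225 288 342 [ 0.5744 -0.0391] [ 0.5758 -0.0132] mid [ 0.5751 -0.0262] w 0.0259
row 250 287 343 [ 0.587  -0.0405] [ 0.5884 -0.0132] mid [ 0.5877 -0.0268] w 0.0273
col 315 [98, 138, 162, 165, 166, 167, 168, 169, 170, 171, 172, 172, 172, 173, 173, 173, 173, 174, 174, 169, 127, 73, 63, 88, 105, 109, 110, 111, 111, 112, 113, 114, 114, 114, 114, 114, 115, 116, 116, 117, 117, 118, 119, 120, 123, 126, 128, 128, 125, 123, 122, 122, 122, 121, 120, 119, 118, 119, 119, 119]
front x for rows [(150, np.float64(0.5398)), (156, np.float64(0.5425)), (162, np.float64(0.5452)), (168, np.float64(0.5479))]
tcp [ 0.592  -0.0276  0.0828] head xy mm [-126.2 -267.3] yaw -0.0514 gap 0.0447 F [-0.5 -1.2 -0.2] 32.275 tiltq [ 0.0003 -0.0022]
```

>>> carry_out(series=[{"delta_rot": [0,0,0],"travel": [0.2,0.02,-0.7],"fingers": -0.05},{"delta_rot": [0,0,0],"travel": [0,0,-0.7],"fingers": -0.05},{"delta_rot": [0,0,0],"travel": [0,0,-0.7],"fingers": -0.05},{"delta_rot": [0,0,0],"travel": [0,0,-0.6],"fingers": -0.05},{"delta_rot": [0,0,0],"travel": [0,0,0],"fingers": -0.05}])

```text
clock: 32.9
tcp_pos: [0.5965, -0.0249, 0.0138]
orientation: [-0.001, 0.024, 1.0, -0.002]
wrist_force: [0.5, 0.8, 0.2]
finger_gap: 0.0447
grip_force: 0.0
```

```bash
python3 rel.py
```

```text
tcp [ 0.5965 -0.0249  0.0138] head xy mm [-120.9 -267. ] yaw -0.0479 gap 0.0447 F [0.5 0.8 0.2] 32.9 tiltq [-0.0006 -0.002 ]
```

>>> carry_out(series=[{"delta_rot": [0,0,0],"travel": [0,-0.08,0.04],"fingers": 0.4},{"delta_rot": [0,0,0],"travel": [0,0,0],"fingers": 1},{"delta_rot": [0,0,0],"travel": [0,0,0],"fingers": 1},{"delta_rot": [0,0,0],"travel": [0,0,0],"fingers": 1}])

```text
clock: 33.4
tcp_pos: [0.5986, -0.0279, 0.0174]
orientation: [0.002, 0.024, 1.0, -0.002]
wrist_force: [-0.9, -0.5, 3.9]
finger_gap: 0.0234
grip_force: 60.7
```

>>> carry_out(series=[{"delta_rot": [0,0.55,0],"travel": [0,0,0.15],"fingers": 1},{"delta_rot": [0,0.55,0],"travel": [0,0,0.15],"fingers": 1},{"delta_rot": [0,0,0],"travel": [0,0,0],"fingers": 1}])

```text
clock: 33.78
tcp_pos: [0.5989, -0.0279, 0.0238]
orientation: [-0.054, 0.024, 0.998, -0.004]
wrist_force: [-0.1, -0.3, 0.2]
finger_gap: 0.0232
grip_force: 60.2
```

```bash
python3 rel.py
```

```text
tcp [ 0.5989 -0.0279  0.0238] head xy mm [-120.2 -270.7] yaw -0.0485 gap 0.0232 F [-0.1 -0.3  0.2] 33.775 tiltq [-0.0536 -0.0037]
```

>>> carry_out(series=[{"delta_rot": [0,0,0],"travel": [-0.8,0.04,0.1],"fingers": 1},{"delta_rot": [0,0,0],"travel": [-0.8,0.04,0.1],"fingers": 1},{"delta_rot": [0,0,0],"travel": [-0.8,0.04,0.12],"fingers": 1},{"delta_rot": [0,0,0],"travel": [0,0,0.5],"fingers": 1},{"delta_rot": [0,-0.3,0],"travel": [0,0,0.9],"fingers": 1}])

```text
clock: 34.4
tcp_pos: [0.5383, -0.0248, 0.0673]
orientation: [-0.039, 0.024, 0.999, -0.003]
wrist_force: [0.6, -0.2, -0.7]
finger_gap: 0.0233
grip_force: 60.2
```

>>> carry_out(series=[{"delta_rot": [0,-0.4,0],"travel": [0,0,1],"fingers": 1},{"delta_rot": [0,-0.4,0],"travel": [0,0,1],"fingers": 1},{"delta_rot": [0,0,0],"travel": [0,0,1],"fingers": 1},{"delta_rot": [0,0,0.4],"travel": [0.1,0.98,0],"fingers": 1},{"delta_rot": [0,0,0.4],"travel": [0.1,0.98,0],"fingers": 1}])

```text
clock: 35.02
tcp_pos: [0.5444, 0.0245, 0.1437]
orientation: [0.003, -0.016, 1.0, -0.002]
wrist_force: [0.7, 0.3, -0.5]
finger_gap: 0.0234
grip_force: 60.2
```

>>> carry_out(series=[{"delta_rot": [0,0,0.4],"travel": [0.1,0.98,0],"fingers": 1},{"delta_rot": [0,0,0.4],"travel": [0.1,0.98,0],"fingers": 1},{"delta_rot": [0,0,0.4],"travel": [0.1,0.98,0],"fingers": 1},{"delta_rot": [0,0,0.4],"travel": [0.1,0.98,0],"fingers": 1},{"delta_rot": [0,0,0.4],"travel": [0.1,0.98,0],"fingers": 1}])

```text
clock: 35.65
tcp_pos: [0.5565, 0.1478, 0.1429]
orientation: [0.002, -0.116, 0.993, -0.002]
wrist_force: [-0.2, -1.5, -0.7]
finger_gap: 0.0228
grip_force: 60.2
```

>>> carry_out(series=[{"delta_rot": [0,0,0.4],"travel": [0.1,0.98,0],"fingers": 1},{"delta_rot": [0,0,0.4],"travel": [0.1,0.98,0],"fingers": 1},{"delta_rot": [0,0,0.4],"travel": [0.1,0.98,0],"fingers": 1},{"delta_rot": [0,0,0.4],"travel": [0.1,0.98,0],"fingers": 1},{"delta_rot": [0,0,0.3],"travel": [0.1,0.98,0],"fingers": 1}])

```text
clock: 36.28
tcp_pos: [0.5687, 0.2705, 0.1428]
orientation: [0.002, -0.21, 0.978, -0.002]
wrist_force: [-0.4, -0.4, -1.1]
finger_gap: 0.0232
grip_force: 60.2
```

>>> carry_out(series=[{"delta_rot": [0,0,0.4],"travel": [0.1,0.95,0],"fingers": 1},{"delta_rot": [0,0,0],"travel": [0,0,-0.9],"fingers": 1},{"delta_rot": [0,0,0],"travel": [0,0,-0.9],"fingers": 1},{"delta_rot": [0,0,0],"travel": [0,0,-0.9],"fingers": 1},{"delta_rot": [0,0,0],"travel": [0,0,0],"fingers": 1}])

```text
clock: 36.9
tcp_pos: [0.5692, 0.293, 0.0728]
orientation: [-0.0, -0.229, 0.973, -0.002]
wrist_force: [-0.2, -0.1, -1.2]
finger_gap: 0.0234
grip_force: 60.2
```

```bash
python3 rel.py "(-.0034,.028)"
```

```text
tcp [0.5692 0.293  0.0728] head xy mm [-3.4 29.6] yaw 0.4615 gap 0.0234 F [-0.2 -0.1 -1.2] 36.9 tiltq [-0.0002 -0.0022]
to [0.57   0.2915] delta/25mm [ 0.03 -0.06]
```

Down to just above the rails, then check.

>>> carry_out(series=[{"delta_rot": [0,0,0],"travel": [0.03,-0.06,-0.6],"fingers": 1},{"delta_rot": [0,0,0],"travel": [0,0,-0.6],"fingers": 1},{"delta_rot": [0,0,0],"travel": [0,0,0],"fingers": 1},{"delta_rot": [0,0,0],"travel": [0,0,0],"fingers": 1}])

```text
clock: 37.4
tcp_pos: [0.5712, 0.2915, 0.0447]
orientation: [0.002, -0.229, 0.974, -0.002]
wrist_force: [1.1, 0.1, -1.0]
finger_gap: 0.0232
grip_force: 60.2
```

```bash
python3 rel.py "(-.0034,.028)"
```

```text
tcp [0.5712 0.2915 0.0447] head xy mm [-2.3 27.5] yaw 0.4612 gap 0.0232 F [ 1.1  0.1 -1. ] 37.4 tiltq [ 0.0015 -0.002 ]
to [0.57   0.2915] delta/25mm [-0.05 -0.  ]
```

>>> carry_out(series=[{"delta_rot": [0,0,0],"travel": [-0.03,0.01,-0.25],"fingers": 1},{"delta_rot": [0,0,0],"travel": [0,0,-0.25],"fingers": 1},{"delta_rot": [0,0,0],"travel": [0,0,0],"fingers": 1}])

```text
clock: 37.78
tcp_pos: [0.5702, 0.2917, 0.0317]
orientation: [0.001, -0.229, 0.974, -0.002]
wrist_force: [-0.2, 0.8, 0.0]
finger_gap: 0.0231
grip_force: 60.2
```

```bash
python3 rel.py "(-.0034,.028)"
```

```text
tcp [0.5702 0.2917 0.0317] head xy mm [-3.1 28.1] yaw 0.4612 gap 0.0231 F [-0.2  0.8  0. ] 37.775 tiltq [ 0.0013 -0.002 ]
to [0.57   0.2915] delta/25mm [-0.01 -0.01]
```

>>> carry_out(series=[{"delta_rot": [0,0,0],"travel": [0,0,0],"fingers": 0.05},{"delta_rot": [0,0,0],"travel": [0,0,0],"fingers": 0.05},{"delta_rot": [0,0,0],"travel": [0,0,0.6],"fingers": 0.05},{"delta_rot": [0,0,0],"travel": [0,0,1],"fingers": -0.05},{"delta_rot": [0,0,0],"travel": [0,0,1],"fingers": -0.05}])

```text
clock: 38.4
tcp_pos: [0.5706, 0.2919, 0.0989]
orientation: [0.002, -0.229, 0.974, -0.002]
wrist_force: [0.5, 0.5, 0.0]
finger_gap: 0.045
grip_force: 0.0
```

>>> carry_out(series=[{"delta_rot": [0,0,0],"travel": [0,0,1],"fingers": -0.05},{"delta_rot": [0,0,-0.32],"travel": [0.06,-0.94,0.3],"fingers": -0.05},{"delta_rot": [0,0,-0.32],"travel": [0.06,-0.94,0],"fingers": -0.05},{"delta_rot": [0,0,-0.32],"travel": [0.06,-0.94,0],"fingers": -0.05},{"delta_rot": [0,0,-0.32],"travel": [0.06,-0.94,0],"fingers": -0.05}])

```text
clock: 39.02
tcp_pos: [0.5755, 0.1952, 0.1284]
orientation: [0.0, -0.164, 0.986, -0.002]
wrist_force: [-0.7, -0.1, -0.4]
finger_gap: 0.045
grip_force: 0.0
```

>>> carry_out(series=[{"delta_rot": [0,0,-0.32],"travel": [0.06,-0.94,0],"fingers": -0.05},{"delta_rot": [0,0,-0.32],"travel": [0.06,-0.94,0],"fingers": -0.05},{"delta_rot": [0,0,-0.32],"travel": [0.06,-0.94,0],"fingers": -0.05},{"delta_rot": [0,0,-0.32],"travel": [0.06,-0.94,0],"fingers": -0.05},{"delta_rot": [0,0,-0.32],"travel": [0.06,-0.94,0],"fingers": -0.05}])

```text
clock: 39.65
tcp_pos: [0.5826, 0.0778, 0.1284]
orientation: [-0.0, -0.085, 0.996, -0.002]
wrist_force: [0.3, 1.1, -0.5]
finger_gap: 0.0448
grip_force: 0.0
```

>>> carry_out(series=[{"delta_rot": [0,0,-0.32],"travel": [0.05,-0.94,0],"fingers": -0.05},{"delta_rot": [0,0,-0.32],"travel": [0.05,-0.94,0],"fingers": -0.05},{"delta_rot": [0,0,-0.32],"travel": [0.05,-0.94,0],"fingers": -0.05},{"delta_rot": [0,0,-0.32],"travel": [0.05,-0.94,-0.4],"fingers": -0.05},{"delta_rot": [0,0,-0.32],"travel": [0.05,-0.94,-0.7],"fingers": -0.05}])

```text
clock: 40.28
tcp_pos: [0.5892, -0.0396, 0.1014]
orientation: [0.001, -0.005, 1.0, -0.002]
wrist_force: [0.2, -0.6, -0.1]
finger_gap: 0.0451
grip_force: 0.0
```

>>> carry_out(series=[{"delta_rot": [0,0,-0.32],"travel": [0.05,-0.94,-0.7],"fingers": -0.05},{"delta_rot": [0,0,-0.32],"travel": [0.05,-0.94,0],"fingers": -0.05},{"delta_rot": [0,0,0],"travel": [0,0,0],"fingers": -0.05}])

```text
clock: 40.65
tcp_pos: [0.5911, -0.0868, 0.0832]
orientation: [-0.0, 0.028, 1.0, -0.002]
wrist_force: [-0.0, 0.4, -0.4]
finger_gap: 0.0447
grip_force: 0.0
```

```bash
python3 det.py -.082
```

```text
tcp [ 0.5911 -0.0868  0.0832] yaw -0.0555 gap 0.0447 40.65 w -0.0003
185 []
205 [158, 178, 241, 291]
225 []
245 [164, 171, 173, 180, 243, 291, 466, 469, 523, 580]
265 [165, 182, 347, 554]
row 200 292 349 [ 0.5619 -0.0946] [ 0.5634 -0.0675] mid [ 0.5626 -0.0811] w 0.0271Traceback (most recent call last):
  File "det.py", line 15, in <module>
    a=edge(L,r,.028);b=edge(Rr,r,.028);print("row",r,L,Rr,a,b,"mid",((a+b)/2).round(4),"w",np.hypot(*(b-a)).round(4))
                       ~~~~^^^^^^^^^^^
  File "det.py", line 8, in edge
    def edge(u,r,z): return ray(c,u,r,z)[:2].round(4)
                            ~~~^^^^^^^^^
  File "h.py", line 13, in ray
    d=c["W"][:3,:3]@np.array([(u-c["cx"])/c["fx"],-(v-c["cy"])/c["fy"],-1]); o=c["W"][:3,3]
                               ~^~~~~~~~
TypeError: unsupported operand type(s) for -: 'NoneType' and 'float'
```

```bash
cat > det2.py <<'E'
from jig import *
import sys
s=env.get_state();q=s["orientation"];print("tcp",s["tcp_pos"].round(4),s["clock"])
c=cam("wrist");V=cv2.cvtColor(c["color"],cv2.COLOR_RGB2HSV)[:,:,2]
y=float(sys.argv[1]);mids=[]
for r in range(190,262,10):
    u0=int(proj(c,[ray(c,320,r,.028)[0],y,.028])[0]); w=cv2.blur(V[r-2:r+3],(5,5))[2,u0-55:u0+56].astype(float)
    t,_=cv2.threshold(w.astype(np.uint8).reshape(1,-1),0,255,cv2.THRESH_OTSU); d=w<t+4; L=55
    while L>0 and d[L-1]:L-=1
    Rr=55
    while Rr<110 and d[Rr+1]:Rr+=1
    a=ray(c,u0-55+L-.5,r,.028)[:2];b=ray(c,u0-55+Rr+.5,r,.028)[:2]; mids.append([*((a+b)/2),np.hypot(*(b-a))])
mids=np.array(mids);print(mids[:,2].round(4));g=mids[np.abs(mids[:,2]-np.median(mids[:,2]))<.002]
p=np.polyfit(g[:,0],g[:,1],1);print("slope",p[0].round(4),"y at .593",np.polyval(p,.593).round(4))
u=int(proj(c,[.56,np.polyval(p,.56),.028])[0]);col=V[120:190,u-8:u+9].mean(1);i=np.argmin(col[15:45])+15;print(col[15:50].astype(int).tolist());f=120+i+2;print("front",f,ray(c,u,f,.028)[:2].round(4))
E
python3 det2.py -.082
```

```text
tcp [ 0.5913 -0.0857  0.0836] 40.7
[0.0251 0.0253 0.0254 0.0251 0.0253 0.0254 0.0251 0.0248]
slope -0.0562 y at .593 -0.0829
[163, 163, 164, 159, 113, 68, 89, 102, 104, 105, 106, 107, 108, 109, 109, 109, 109, 109, 110, 111, 112, 112, 112, 112, 112, 113, 113, 116, 119, 121, 121, 118, 117, 116, 117]
front 142 [ 0.5358 -0.0803]
```

>>> carry_out(series=[{"delta_rot": [0,0,0],"travel": [0.06,0.1,-0.7],"fingers": -0.05},{"delta_rot": [0,0,0],"travel": [0,0,-0.7],"fingers": -0.05},{"delta_rot": [0,0,0],"travel": [0,0,-0.7],"fingers": -0.05},{"delta_rot": [0,0,0],"travel": [0,0,-0.65],"fingers": -0.05},{"delta_rot": [0,0,0],"travel": [0,0,0],"fingers": -0.05}])

```text
clock: 41.38
tcp_pos: [0.5925, -0.0807, 0.0137]
orientation: [-0.001, 0.025, 1.0, -0.002]
wrist_force: [0.0, 0.1, -0.2]
finger_gap: 0.0448
grip_force: 0.0
```

>>> carry_out(series=[{"delta_rot": [0,0,0],"travel": [0,0,0],"fingers": 0.4},{"delta_rot": [0,0,0],"travel": [0,0,0],"fingers": 1},{"delta_rot": [0,0,0],"travel": [0,0,0],"fingers": 1},{"delta_rot": [0,0,0],"travel": [0,0,0],"fingers": 1}])

```text
clock: 41.88
tcp_pos: [0.5946, -0.0819, 0.0165]
orientation: [0.002, 0.025, 1.0, -0.002]
wrist_force: [0.3, 1.2, 2.7]
finger_gap: 0.0235
grip_force: 60.9
```

```bash
python3 rel.py
```

```text
tcp [ 0.5946 -0.0819  0.0165] head xy mm [-148.1 -317.1] yaw -0.0509 gap 0.0235 F [0.3 1.2 2.7] 41.875 tiltq [ 0.0016 -0.0024]
```

>>> carry_out(series=[{"delta_rot": [0,0.55,0],"travel": [0,0,0.15],"fingers": 1},{"delta_rot": [0,0.55,0],"travel": [0,0,0.15],"fingers": 1},{"delta_rot": [0,0,0],"travel": [0,0,0],"fingers": 1}])

```text
clock: 42.25
tcp_pos: [0.5952, -0.0819, 0.0232]
orientation: [-0.054, 0.025, 0.998, -0.004]
wrist_force: [0.7, -0.5, -0.3]
finger_gap: 0.0232
grip_force: 60.5
```

>>> carry_out(series=[{"delta_rot": [0,0,0],"travel": [-0.8,0.04,0.1],"fingers": 1},{"delta_rot": [0,0,0],"travel": [-0.8,0.04,0.1],"fingers": 1},{"delta_rot": [0,0,0],"travel": [-0.8,0.04,0.12],"fingers": 1},{"delta_rot": [0,0,0],"travel": [0,0,0.5],"fingers": 1},{"delta_rot": [0,-0.3,0],"travel": [0,0,0.9],"fingers": 1}])

```text
clock: 42.88
tcp_pos: [0.5346, -0.0788, 0.0666]
orientation: [-0.039, 0.025, 0.999, -0.003]
wrist_force: [1.1, -0.4, 0.3]
finger_gap: 0.0234
grip_force: 60.5
```

>>> carry_out(series=[{"delta_rot": [0,-0.4,0],"travel": [0,0,1],"fingers": 1},{"delta_rot": [0,-0.4,0],"travel": [0,0,1],"fingers": 1},{"delta_rot": [0,0,0],"travel": [0,0,1],"fingers": 1},{"delta_rot": [0,0,0.4],"travel": [0.19,0.98,0],"fingers": 1},{"delta_rot": [0,0,0.4],"travel": [0.19,0.98,0],"fingers": 1}])

```text
clock: 43.5
tcp_pos: [0.5452, -0.0296, 0.143]
orientation: [0.003, -0.015, 1.0, -0.003]
wrist_force: [0.6, 0.1, -1.3]
finger_gap: 0.023
grip_force: 60.6
```

>>> carry_out(series=[{"delta_rot": [0,0,0.4],"travel": [0.19,0.98,0],"fingers": 1},{"delta_rot": [0,0,0.4],"travel": [0.19,0.98,0],"fingers": 1},{"delta_rot": [0,0,0.4],"travel": [0.19,0.98,0],"fingers": 1},{"delta_rot": [0,0,0.4],"travel": [0.19,0.98,0],"fingers": 1},{"delta_rot": [0,0,0.4],"travel": [0.19,0.98,0],"fingers": 1}])

```text
clock: 44.12
tcp_pos: [0.5686, 0.0938, 0.1423]
orientation: [0.002, -0.115, 0.993, -0.002]
wrist_force: [0.8, -0.1, -1.1]
finger_gap: 0.0228
grip_force: 60.5
```

>>> carry_out(series=[{"delta_rot": [0,0,0.4],"travel": [0.19,0.98,0],"fingers": 1},{"delta_rot": [0,0,0.4],"travel": [0.19,0.98,0],"fingers": 1},{"delta_rot": [0,0,0.4],"travel": [0.19,0.98,0],"fingers": 1},{"delta_rot": [0,0,0.4],"travel": [0.19,0.98,0],"fingers": 1},{"delta_rot": [0,0,0.4],"travel": [0.19,0.98,0],"fingers": 1}])

```text
clock: 44.75
tcp_pos: [0.5921, 0.2165, 0.1421]
orientation: [0.002, -0.214, 0.977, -0.002]
wrist_force: [0.3, -0.3, -0.3]
finger_gap: 0.0232
grip_force: 60.5
```

>>> carry_out(series=[{"delta_rot": [0,0,0.33],"travel": [0.19,0.98,0],"fingers": 1},{"delta_rot": [0,0,0],"travel": [0,0,-0.9],"fingers": 1},{"delta_rot": [0,0,0],"travel": [0,0,-0.9],"fingers": 1},{"delta_rot": [0,0,0],"travel": [0,0,-0.9],"fingers": 1},{"delta_rot": [0,0,0],"travel": [0,0,0],"fingers": 1}])

```text
clock: 45.38
tcp_pos: [0.5947, 0.2399, 0.0721]
orientation: [-0.0, -0.229, 0.973, -0.002]
wrist_force: [-0.6, 0.5, 0.8]
finger_gap: 0.0233
grip_force: 60.5
```

```bash
python3 rel.py "(-.0022,-.028)"
```

```text
tcp [0.5947 0.2399 0.0721] head xy mm [ -4.3 -29.3] yaw 0.4627 gap 0.0233 F [-0.6  0.5  0.8] 45.375 tiltq [-0.0002 -0.002 ]
to [0.596 0.242] delta/25mm [0.05 0.08]
```

>>> carry_out(series=[{"delta_rot": [0,0,0],"travel": [0.03,0.08,-0.6],"fingers": 1},{"delta_rot": [0,0,0],"travel": [0,0,-0.6],"fingers": 1},{"delta_rot": [0,0,0],"travel": [0,0,0],"fingers": 1},{"delta_rot": [0,0,0],"travel": [0,0,0],"fingers": 1}])

```text
clock: 45.88
tcp_pos: [0.5967, 0.2418, 0.044]
orientation: [0.002, -0.229, 0.973, -0.002]
wrist_force: [0.4, 0.4, 0.6]
finger_gap: 0.0233
grip_force: 60.5
```

```bash
python3 rel.py "(-.0022,-.028)"
```

```text
tcp [0.5967 0.2418 0.044 ] head xy mm [ -1.7 -28.5] yaw 0.4621 gap 0.0233 F [0.4 0.4 0.6] 45.875 tiltq [ 0.0015 -0.002 ]
to [0.596 0.242] delta/25mm [-0.03  0.01]
```

>>> carry_out(series=[{"delta_rot": [0,0,0],"travel": [-0.02,0.02,-0.25],"fingers": 1},{"delta_rot": [0,0,0],"travel": [0,0,-0.25],"fingers": 1},{"delta_rot": [0,0,0],"travel": [0,0,0],"fingers": 1}])

```text
clock: 46.25
tcp_pos: [0.5959, 0.2422, 0.0309]
orientation: [0.001, -0.229, 0.973, -0.002]
wrist_force: [0.3, -1.0, -0.9]
finger_gap: 0.0232
grip_force: 60.6
```

```bash
python3 rel.py "(-.0022,-.028)"
```

```text
tcp [0.5959 0.2422 0.0309] head xy mm [ -2.3 -27.7] yaw 0.4622 gap 0.0232 F [ 0.3 -1.  -0.9] 46.25 tiltq [ 0.0012 -0.002 ]
to [0.596 0.242] delta/25mm [ 0.01 -0.01]
```

>>> carry_out(series=[{"delta_rot": [0,0,0],"travel": [0,0,0],"fingers": 0.05},{"delta_rot": [0,0,0],"travel": [0,0,0],"fingers": 0.05},{"delta_rot": [0,0,0],"travel": [0,0,0.6],"fingers": 0.05},{"delta_rot": [0,0,0],"travel": [0,0,1],"fingers": -0.05},{"delta_rot": [0,0,0],"travel": [0,0,1],"fingers": -0.05}])

```text
clock: 46.88
tcp_pos: [0.5964, 0.2424, 0.0982]
orientation: [0.002, -0.229, 0.973, -0.002]
wrist_force: [0.5, 0.5, 0.3]
finger_gap: 0.0449
grip_force: 0.0
```

>>> carry_out(series=[{"delta_rot": [0,0,0],"travel": [0,0,1],"fingers": -0.05},{"delta_rot": [0,0,-0.32],"travel": [-0.02,-0.95,0.3],"fingers": -0.05},{"delta_rot": [0,0,-0.32],"travel": [-0.02,-0.95,0],"fingers": -0.05},{"delta_rot": [0,0,-0.32],"travel": [-0.02,-0.95,0],"fingers": -0.05},{"delta_rot": [0,0,-0.32],"travel": [-0.02,-0.95,0],"fingers": -0.05}])

```text
clock: 47.5
tcp_pos: [0.593, 0.1447, 0.1277]
orientation: [0.0, -0.165, 0.986, -0.002]
wrist_force: [-0.1, 0.5, -0.2]
finger_gap: 0.045
grip_force: 0.0
```

>>> carry_out(series=[{"delta_rot": [0,0,-0.32],"travel": [-0.02,-0.95,0],"fingers": -0.05},{"delta_rot": [0,0,-0.32],"travel": [-0.02,-0.95,0],"fingers": -0.05},{"delta_rot": [0,0,-0.32],"travel": [-0.02,-0.95,0],"fingers": -0.05},{"delta_rot": [0,0,-0.32],"travel": [-0.02,-0.95,0],"fingers": -0.05},{"delta_rot": [0,0,-0.32],"travel": [-0.02,-0.95,0],"fingers": -0.05}])

```text
clock: 48.12
tcp_pos: [0.5902, 0.0262, 0.1276]
orientation: [-0.0, -0.085, 0.996, -0.002]
wrist_force: [-0.6, 0.5, -0.9]
finger_gap: 0.0448
grip_force: 0.0
```

>>> carry_out(series=[{"delta_rot": [0,0,-0.32],"travel": [-0.02,-0.95,0],"fingers": -0.05},{"delta_rot": [0,0,-0.32],"travel": [-0.02,-0.95,0],"fingers": -0.05},{"delta_rot": [0,0,-0.32],"travel": [-0.02,-0.95,0],"fingers": -0.05},{"delta_rot": [0,0,-0.32],"travel": [-0.02,-0.95,-0.4],"fingers": -0.05},{"delta_rot": [0,0,0],"travel": [0,0,-0.7],"fingers": -0.05}])

```text
clock: 48.75
tcp_pos: [0.5887, -0.0698, 0.1006]
orientation: [0.001, -0.02, 1.0, -0.003]
wrist_force: [-0.0, 0.4, -0.3]
finger_gap: 0.0446
grip_force: 0.0
```

```bash
python3 det2.py -.139; python3 - <<'E'
from h import *
print(env.get_state()["joint_pos"].round(3))
a=cam("scene");b=cam("side");A=a["color"][60:380,200:600];B=b["color"][60:380,150:550]
cv2.imwrite("pics/both.png",np.hstack([A,B])[:,:,::-1]); cv2.imwrite("pics/sc.png",a["color"][:,:,::-1])
E
```

```text
tcp [ 0.5887 -0.0698  0.1006] 48.75
[0.0278 0.028  0.0277 0.0279 0.028  0.0282 0.0289 0.0281]
slope -0.0667 y at .593 -0.1357
[100, 101, 102, 103, 103, 103, 103, 103, 103, 104, 105, 105, 105, 106, 107, 109, 112, 114, 115, 114, 111, 109, 108, 108, 106, 105, 104, 104, 104, 104, 105, 106, 108, 109, 111]
front 137 [ 0.534 -0.133]
[-0.25   0.416 -0.141  1.016 -0.004 -0.292]
```

View pics/both.png

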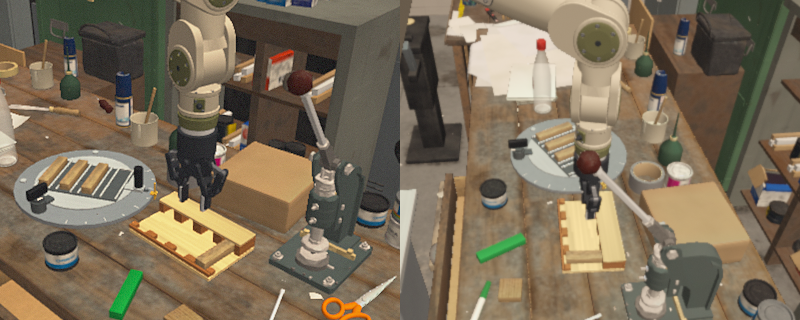

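Three strips lie in channels and the last one is in the rack at right. The wrist's end cap shows at scene (378,128) and side (350,102), so I'll check its clearance from the red ball for the last pick.

```bash
python3 - <<'E'
from h import *
a=cam("scene");b=cam("side")
x,e=tri((a,378,128),(b,350,102));print("cap",x.round(3),e)
for n,p,q in [("cap left",(369,128),(317,103)),("cap right",(390,130),(385,100))]: print(n,ray(a,*p,x[2]).round(3),ray(b,*q,x[2]).round(3))
print("tcp",env.get_state()["tcp_pos"])
E
```

```text
cap [0.608 0.018 0.416] 0.053590439914306606
cap left [ 0.493 -0.079  0.416] [0.56  0.142 0.416]
cap right [ 0.509 -0.11   0.416] [0.714 0.145 0.416]
tcp [ 0.58898706 -0.06699147  0.10121494]
```

The projected gap stays clear, so I'll proceed to hover over the last strip.

>>> carry_out(series=[{"delta_rot": [0,0,-0.31],"travel": [0,-0.9,-0.2],"fingers": -0.05},{"delta_rot": [0,0,-0.31],"travel": [0,-0.9,-0.2],"fingers": -0.05},{"delta_rot": [0,0,-0.31],"travel": [0,-0.9,-0.2],"fingers": -0.05},{"delta_rot": [0,0,0],"travel": [0,0,0],"fingers": -0.05},{"delta_rot": [0,0,0],"travel": [0,0,0],"fingers": -0.05}])

```text
clock: 49.62
tcp_pos: [0.5893, -0.1344, 0.0861]
orientation: [0.001, 0.024, 1.0, -0.002]
wrist_force: [0.5, 0.8, 1.0]
finger_gap: 0.0449
grip_force: 0.0
```

```bash
python3 det2.py -.137; python3 rel.py
```

```text
tcp [ 0.5893 -0.1344  0.0861] 49.625
[0.0254 0.0251 0.0253 0.0249 0.0251 0.0253 0.0249 0.0251]
slope -0.0581 y at .593 -0.138
[87, 94, 108, 111, 112, 113, 115, 116, 117, 117, 117, 117, 117, 118, 119, 119, 120, 120, 120, 120, 121, 122, 124, 127, 130, 129, 127, 125, 125, 125, 126, 125, 124, 123, 123]
front 137 [ 0.5315 -0.1348]
tcp [ 0.5895 -0.1339  0.0863] head xy mm [-176.  -361.4] yaw -0.047 gap 0.0447 F [-0.1  1.2  0.9] 49.675 tiltq [ 0.0008 -0.0021]
```

>>> carry_out(series=[{"delta_rot": [0,0,0],"travel": [-0.02,-0.18,-0.72],"fingers": -0.05},{"delta_rot": [0,0,0],"travel": [0,0,-0.72],"fingers": -0.05},{"delta_rot": [0,0,0],"travel": [0,0,-0.72],"fingers": -0.05},{"delta_rot": [0,0,0],"travel": [0,0,-0.7],"fingers": -0.05},{"delta_rot": [0,0,0],"travel": [0,0,0],"fingers": -0.05}])

```text
clock: 50.3
tcp_pos: [0.5879, -0.1375, 0.0133]
orientation: [-0.001, 0.023, 1.0, -0.002]
wrist_force: [-0.5, -0.3, 0.2]
finger_gap: 0.0445
grip_force: 0.0
```

>>> carry_out(series=[{"delta_rot": [0,0,0],"travel": [0,0,0],"fingers": 0.4},{"delta_rot": [0,0,0],"travel": [0,0,0],"fingers": 1},{"delta_rot": [0,0,0],"travel": [0,0,0],"fingers": 1},{"delta_rot": [0,0,0],"travel": [0,0,0],"fingers": 1}])

```text
clock: 50.8
tcp_pos: [0.5898, -0.1387, 0.0157]
orientation: [0.002, 0.023, 1.0, -0.003]
wrist_force: [-0.1, 0.2, 4.5]
finger_gap: 0.0234
grip_force: 60.7
```

```bash
python3 rel.py
```

```text
tcp [ 0.5898 -0.1387  0.0157] head xy mm [-177.8 -365.8] yaw -0.0468 gap 0.0234 F [-0.1  0.2  4.5] 50.8 tiltq [ 0.0017 -0.0025]
```

>>> carry_out(series=[{"delta_rot": [0,0.55,0],"travel": [0,0,0.15],"fingers": 1},{"delta_rot": [0,0.55,0],"travel": [0,0,0.15],"fingers": 1},{"delta_rot": [0,0,0],"travel": [0,0,0],"fingers": 1}])

```text
clock: 51.18
tcp_pos: [0.59, -0.1386, 0.0221]
orientation: [-0.054, 0.023, 0.998, -0.004]
wrist_force: [-0.1, 0.0, -0.3]
finger_gap: 0.0232
grip_force: 60.2
```

>>> carry_out(series=[{"delta_rot": [0,0,0],"travel": [-0.8,0.04,0.1],"fingers": 1},{"delta_rot": [0,0,0],"travel": [-0.8,0.04,0.1],"fingers": 1},{"delta_rot": [0,0,0],"travel": [-0.8,0.04,0.12],"fingers": 1},{"delta_rot": [0,0,0],"travel": [0,0,0.5],"fingers": 1},{"delta_rot": [0,-0.3,0],"travel": [0,0,0.9],"fingers": 1}])

```text
clock: 51.8
tcp_pos: [0.5295, -0.1355, 0.0655]
orientation: [-0.039, 0.023, 0.999, -0.003]
wrist_force: [1.1, -0.0, 0.2]
finger_gap: 0.0231
grip_force: 60.1
```

>>> carry_out(series=[{"delta_rot": [0,-0.4,0],"travel": [0,0,1],"fingers": 1},{"delta_rot": [0,-0.4,0],"travel": [0,0,1],"fingers": 1},{"delta_rot": [0,0,0],"travel": [0,0,1],"fingers": 1},{"delta_rot": [0,0,0.36],"travel": [0.26,0.93,0],"fingers": 1},{"delta_rot": [0,0,0.36],"travel": [0.26,0.93,0],"fingers": 1}])

```text
clock: 52.42
tcp_pos: [0.5436, -0.089, 0.1419]
orientation: [0.003, -0.013, 1.0, -0.003]
wrist_force: [0.4, 0.2, -0.6]
finger_gap: 0.0233
grip_force: 60.2
```

>>> carry_out(series=[{"delta_rot": [0,0,0.36],"travel": [0.26,0.93,0],"fingers": 1},{"delta_rot": [0,0,0.36],"travel": [0.26,0.93,0],"fingers": 1},{"delta_rot": [0,0,0.36],"travel": [0.26,0.93,0],"fingers": 1},{"delta_rot": [0,0,0.36],"travel": [0.26,0.93,0],"fingers": 1},{"delta_rot": [0,0,0.36],"travel": [0.26,0.93,0],"fingers": 1}])

```text
clock: 53.05
tcp_pos: [0.5759, 0.0282, 0.1412]
orientation: [0.002, -0.103, 0.995, -0.002]
wrist_force: [0.8, -1.2, -0.5]
finger_gap: 0.0237
grip_force: 60.2
```

>>> carry_out(series=[{"delta_rot": [0,0,0.36],"travel": [0.26,0.93,0],"fingers": 1},{"delta_rot": [0,0,0.36],"travel": [0.26,0.93,0],"fingers": 1},{"delta_rot": [0,0,0.36],"travel": [0.26,0.93,0],"fingers": 1},{"delta_rot": [0,0,0.36],"travel": [0.26,0.93,0],"fingers": 1},{"delta_rot": [0,0,0.36],"travel": [0.26,0.93,0],"fingers": 1}])

```text
clock: 53.68
tcp_pos: [0.6082, 0.1447, 0.141]
orientation: [0.002, -0.192, 0.981, -0.002]
wrist_force: [-0.6, -0.2, -0.8]
finger_gap: 0.023
grip_force: 60.1
```

>>> carry_out(series=[{"delta_rot": [0,0,0.36],"travel": [0.26,0.93,0],"fingers": 1},{"delta_rot": [0,0,0.36],"travel": [0.26,0.93,0],"fingers": 1},{"delta_rot": [0,0,0],"travel": [0,0,0],"fingers": 1},{"delta_rot": [0,0,0],"travel": [0,0,0],"fingers": 1}])

```text
clock: 54.18
tcp_pos: [0.62, 0.1901, 0.1402]
orientation: [0.001, -0.227, 0.974, -0.002]
wrist_force: [0.4, -0.5, -1.7]
finger_gap: 0.0237
grip_force: 60.1
```

```bash
python3 rel.py "(-.0022,-.084)"
```

```text
tcp [0.62   0.1901 0.1402] head xy mm [ -3.9 -85.1] yaw 0.4574 gap 0.0237 F [ 0.4 -0.5 -1.7] 54.175 tiltq [ 0.0013 -0.0021]
to [0.621  0.1919] delta/25mm [0.04 0.07]
```

>>> carry_out(series=[{"delta_rot": [0,0,0.04],"travel": [0.04,0.07,-0.9],"fingers": 1},{"delta_rot": [0,0,0],"travel": [0,0,-0.9],"fingers": 1},{"delta_rot": [0,0,0],"travel": [0,0,-0.9],"fingers": 1},{"delta_rot": [0,0,0],"travel": [0,0,-0.9],"fingers": 1},{"delta_rot": [0,0,0],"travel": [0,0,0],"fingers": 1}])

```text
clock: 54.8
tcp_pos: [0.6193, 0.1906, 0.0485]
orientation: [-0.001, -0.228, 0.974, -0.002]
wrist_force: [0.2, -0.4, -0.6]
finger_gap: 0.0231
grip_force: 60.1
```

>>> carry_out(series=[{"delta_rot": [0,0,0],"travel": [0,0,-0.2],"fingers": 1},{"delta_rot": [0,0,0],"travel": [0,0,0],"fingers": 1},{"delta_rot": [0,0,0],"travel": [0,0,0],"fingers": 1}])

```text
clock: 55.18
tcp_pos: [0.6216, 0.1919, 0.0462]
orientation: [0.002, -0.229, 0.974, -0.002]
wrist_force: [-0.4, 0.2, -0.6]
finger_gap: 0.0232
grip_force: 60.1
```

```bash
python3 rel.py "(-.0022,-.084)"
```

```text
tcp [0.6216 0.1919 0.0462] head xy mm [ -1.7 -84.3] yaw 0.4611 gap 0.0232 F [-0.4  0.2 -0.6] 55.175 tiltq [ 0.0022 -0.002 ]
to [0.621  0.1919] delta/25mm [-0.02  0.  ]
```

Lower to 0.031, release, then back away to the overview pose and check.

>>> carry_out(series=[{"delta_rot": [0,0,0],"travel": [-0.02,0,-0.3],"fingers": 1},{"delta_rot": [0,0,0],"travel": [0,0,-0.3],"fingers": 1},{"delta_rot": [0,0,0],"travel": [0,0,0],"fingers": 1}])

```text
clock: 55.55
tcp_pos: [0.6203, 0.192, 0.0298]
orientation: [0.001, -0.229, 0.974, -0.002]
wrist_force: [0.8, 0.1, -0.8]
finger_gap: 0.0232
grip_force: 60.4
```

```bash
python3 rel.py "(-.0022,-.084)"
```

```text
tcp [0.6203 0.192  0.0298] head xy mm [ -2.8 -83.6] yaw 0.4614 gap 0.0232 F [ 0.8  0.1 -0.8] 55.55 tiltq [ 0.0013 -0.0018]
to [0.621  0.1919] delta/25mm [ 0.03 -0.01]
```

>>> carry_out(series=[{"delta_rot": [0,0,0],"travel": [0,0,0],"fingers": 0.1},{"delta_rot": [0,0,0],"travel": [0,0,0],"fingers": 0.1},{"delta_rot": [0,0,0],"travel": [0,0,0.6],"fingers": 0.1},{"delta_rot": [0,0,0],"travel": [0,0,1],"fingers": 0.1},{"delta_rot": [0,0,0],"travel": [0,0,1],"fingers": 0.1}])

```text
clock: 56.18
tcp_pos: [0.6207, 0.1915, 0.096]
orientation: [0.001, -0.228, 0.974, -0.002]
wrist_force: [0.4, 0.9, 0.3]
finger_gap: 0.0384
grip_force: 0.0
```

>>> carry_out(series=[{"delta_rot": [0,0,0],"travel": [-0.3,0.5,1],"fingers": 0.1},{"delta_rot": [0,0,0],"travel": [-0.7,0.6,1],"fingers": -1},{"delta_rot": [0,0,0],"travel": [-0.7,0.6,1],"fingers": -1},{"delta_rot": [0,0,0],"travel": [-0.7,0.6,1],"fingers": -1},{"delta_rot": [0,0,0],"travel": [-0.7,0.6,1],"fingers": -1}])

```text
clock: 56.8
tcp_pos: [0.5428, 0.2643, 0.2215]
orientation: [0.002, -0.228, 0.974, -0.002]
wrist_force: [0.5, -0.5, -0.7]
finger_gap: 0.0856
grip_force: 0.0
```

>>> carry_out(series=[{"delta_rot": [0,0,0],"travel": [0,0,1],"fingers": -1},{"delta_rot": [0,0,0],"travel": [0,0,1],"fingers": -1},{"delta_rot": [0,0,0],"travel": [0,0,1],"fingers": -1},{"delta_rot": [0,0,0],"travel": [0,0,0],"fingers": -1},{"delta_rot": [0,0,0],"travel": [0,0,0],"fingers": -1}])

```text
clock: 57.42
tcp_pos: [0.5431, 0.264, 0.2945]
orientation: [0.001, -0.228, 0.974, -0.002]
wrist_force: [-0.1, 0.8, -0.0]
finger_gap: 0.0857
grip_force: 0.0
```

```bash
cat > fin.py <<'E'
from jig import *
c=cam("wrist");save(c,"pics/fin.png");print(env.get_state()["tcp_pos"],env.get_state()["clock"])
h=cv2.cvtColor(c["color"],cv2.COLOR_RGB2HSV);H,S,V=[h[:,:,i].astype(int) for i in range(3)]
C=np.array([.5855,.268]);a=.463;M=np.array([[np.cos(a),np.sin(a)],[-np.sin(a),np.cos(a)]])
m=((S>60)&(H>12)&(H<30)&(V>60)).astype(np.uint8);m=cv2.morphologyEx(m,cv2.MORPH_OPEN,np.ones((3,3)))
cs,_=cv2.findContours(m,cv2.RETR_EXTERNAL,cv2.CHAIN_APPROX_NONE)
for k in cs:
    if cv2.contourArea(k)<800: continue
    P=np.array([M@(ray(c,*p[0],.042)[:2]-C) for p in k],np.float32)*1000
    r=cv2.minAreaRect(P)
    if np.hypot(*r[0])<140: print("strip head xy",np.round(r[0],1),"size",np.round(r[1],1),"ang",round(r[2],1))
f=(H>10)&(H<28)&(S>140)&(V>90);u,v=map(int,proj(c,[.664,.112,.018]));print("flag px",u,v)
u,v=map(int,proj(c,[.436,.259,.074]));mm=(V<45);mm[v+60:]=0
print("bar",rect(c,comp(mm,u,v),.074) if mm[v,u] else (u,v))
E
python3 fin.py
```

```text
[0.54279188 0.2639549  0.29406447] 57.475
strip head xy [ 0.3 82.7] size [120.4  27. ] ang 0.2
strip head xy [-0.8 28.1] size [ 24.9 120.3] ang 89.9
strip head xy [ -2.3 -27.5] size [ 25.9 121.1] ang 89.8
strip head xy [ -2.8 -82.7] size [ 25.9 120.6] ang 88.3
flag px 129 227
bar [437.1 257.2  56.3  15.7   2.7]
```

```bash
python3 - <<'E'
from h import *
print(env.hand_in())
E
```

```text
the job is handed in; nothing more can be done
None
```

I handed in the job with the head within about 0.005 rad of the flag, the clamp knob back at its tight stop, and all four strips flat in the channels within 3 mm of centre; I didn't touch the tin, tape roll or block, and hand-in returned no verdict.

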